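# Load the power resistors into the indexing test fixture

## Task

Free the swivel test fixture by drawing its lock pin and parking it upright in the notch in the fixture's side ear, then lift the sprung plunger and swing the head a quarter turn to the load position, letting the plunger drop home. There, lay every resistor from the mat into a nest of its own and push that nest's tailstock up until both stubs sit fully in the cups. When all are held, swing the loaded head back to the test position with the plunger home, leaving the pin parked and the bottle, calliper and solder spool undisturbed.

Things in the scene. Friction and masses are not known exactly. Their poses are not given: they have to be found in the camera images.
- head (a joint): Turning head of the swivel test fixture: an aluminium plate 130 x 142 mm that carries three nests side by side and turns about the fixture's upright axis. 0 = test position (as it starts; the nests then lie in line with the fixture's own x axis, tailstocks to the front), 1.571 = load position (a quarter turn clockwise seen from above; nests lie across the fixture). Stops 0.015 rad beyond each; light friction of about 0.1 N m.
- plunger (a joint): Sprung index plunger on the rim of the head, 86 mm from the turning axis: 0 = dropped home in one of the two index holes (head locked), about 0.011 = its pin riding on top of the index plate, 0.016 = lifted to its stop. It needs 6 to 9 N to lift. It carries the head with it: lift by the knob, swing the head round by the same knob (the knob is round, so it may turn in the fingers), let it drop; it finds its hole from within about 3 mm.
- plunger_knob (a point): Centre of the gripping part of the plunger's black round knob, 22 mm across, 17 mm tall, 115 mm above the bench when home; the knob's top is 9 mm higher, its underside tapers from 8 to 14 mm below, and a thin stem leads down to a boss that ends 35 mm below this point. It turns with the head: at the test position it is on the fixture's right, at the load position at its front.
- swivel_axis (a point): Point on the head's upright turning axis, 60 mm above the bench, in the frame of the fixed base (grey bolted column, round index plate of 184 mm): x points to the fixture's back, away from the operator, y to its left.
- lock_pin_grip (a point): Centre of the black grip (18 mm across, 44 mm tall) of the steel lock pin, 83 mm long; z up along the pin. Below the grip come a collar of 24 mm, 5 mm thick, its underside 27 mm below this point, and a shank 10 mm thick whose tip is 61 mm below it. The pin starts standing in a vertical bore of 12 mm through the head's side lug and the index plate, collar on the lug, and locks the head at the test position.
- notch (a point): Parking notch for the lock pin: an open slot 14 mm wide in the flat ear that sticks out of the index plate on the fixture's left. The point lies on the slot's middle line, on the ear's top face (60 mm above the bench), where the pin's axis should stand; the slot runs radially, its closed end 12 mm nearer the turning axis than this point, its open end 12 mm farther. A parked pin hangs with its collar on the ear.
- nest1 (a point): Where the middle of a resistor lies when held in nest 1 (nearest the plunger's flank of the head), 120 mm above the bench; y points from the fixed cup to the tailstock, z up. The fixed brass cup (bore 15 mm, 7 mm deep) has its mouth 42 mm from this point towards -y, the tailstock's equal cup its mouth 67 mm towards +y when fully back. Nests are 50 mm apart.
- lay1 (a point): Where to lay the middle of a resistor into nest 1 from above (13 mm to +y of nest 1, same axes; 5 mm of play along y either way with the tailstock fully back; the tailstock then pushes it along). Its body sits in two black rests 6 mm thick, 28 mm to -y and 21 mm to +y of this point: slots 22.4 mm wide with flared mouths (about 37 mm) that end 5 mm above this point.
- tail1 (a joint): Tailstock of nest 1: 0 = fully back (open), grows towards the fixed cup, about 0.025 when it holds a resistor home in both cups, 0.030 = end stop of an empty nest. Stays where it is left, 3 N of friction. It may start part-way in.
- tail1_knob (a point): Centre of the round dark knob on top of tailstock 1: 16 mm across, 16 mm tall, top 8 mm above this point; the tailstock's block under it is 21 mm wide across the slide and starts 14 mm below this point. y points back, away from the fixed cup (opening direction).
- nest2 (a point): Where the middle of a resistor lies when held in nest 2 (middle), 120 mm above the bench; y points from the fixed cup to the tailstock, z up. The fixed brass cup (bore 15 mm, 7 mm deep) has its mouth 42 mm from this point towards -y, the tailstock's equal cup its mouth 67 mm towards +y when fully back. Nests are 50 mm apart.
- lay2 (a point): Where to lay the middle of a resistor into nest 2 from above (13 mm to +y of nest 2, same axes; 5 mm of play along y either way with the tailstock fully back; the tailstock then pushes it along). Its body sits in two black rests 6 mm thick, 28 mm to -y and 21 mm to +y of this point: slots 22.4 mm wide with flared mouths (about 37 mm) that end 5 mm above this point.
- tail2 (a joint): Tailstock of nest 2: 0 = fully back (open), grows towards the fixed cup, about 0.025 when it holds a resistor home in both cups, 0.030 = end stop of an empty nest. Stays where it is left, 3 N of friction. It may start part-way in.
- tail2_knob (a point): Centre of the round dark knob on top of tailstock 2: 16 mm across, 16 mm tall, top 8 mm above this point; the tailstock's block under it is 21 mm wide across the slide and starts 14 mm below this point. y points back, away from the fixed cup (opening direction).
- nest3 (a point): Where the middle of a resistor lies when held in nest 3 (nearest the lock lug's flank), 120 mm above the bench; y points from the fixed cup to the tailstock, z up. The fixed brass cup (bore 15 mm, 7 mm deep) has its mouth 42 mm from this point towards -y, the tailstock's equal cup its mouth 67 mm towards +y when fully back. Nests are 50 mm apart.
- lay3 (a point): Where to lay the middle of a resistor into nest 3 from above (13 mm to +y of nest 3, same axes; 5 mm of play along y either way with the tailstock fully back; the tailstock then pushes it along). Its body sits in two black rests 6 mm thick, 28 mm to -y and 21 mm to +y of this point: slots 22.4 mm wide with flared mouths (about 37 mm) that end 5 mm above this point.
- tail3 (a joint): Tailstock of nest 3: 0 = fully back (open), grows towards the fixed cup, about 0.025 when it holds a resistor home in both cups, 0.030 = end stop of an empty nest. Stays where it is left, 3 N of friction. It may start part-way in.
- tail3_knob (a point): Centre of the round dark knob on top of tailstock 3: 16 mm across, 16 mm tall, top 8 mm above this point; the tailstock's block under it is 21 mm wide across the slide and starts 14 mm below this point. y points back, away from the fixed cup (opening direction).
- resistor_1_mid (a point): Middle of power resistor 1: white square ceramic body 78 x 20 x 20 mm with a round steel stub 9 mm thick and 10 mm long at either end (98 mm in all); x along its length, both ends alike. It lies on the dark mat at the start (the mat is 2 mm thick, this point 10 mm above it), 80 g. Any resistor may go in any nest; one of the three may be absent.
- resistor_2_mid (a point): Middle of power resistor 2: white square ceramic body 78 x 20 x 20 mm with a round steel stub 9 mm thick and 10 mm long at either end (98 mm in all); x along its length, both ends alike. It lies on the dark mat at the start (the mat is 2 mm thick, this point 10 mm above it), 80 g. Any resistor may go in any nest; one of the three may be absent.
- resistor_3_mid (a point): Middle of power resistor 3: white square ceramic body 78 x 20 x 20 mm with a round steel stub 9 mm thick and 10 mm long at either end (98 mm in all); x along its length, both ends alike. It lies on the dark mat at the start (the mat is 2 mm thick, this point 10 mm above it), 80 g. Any resistor may go in any nest; one of the three may be absent.
- ipa_bottle: Squeeze bottle with blue spout, 43 x 42 x 121 mm, a bystander; origin under its middle.
- calliper: Digital calliper lying flat, 52 x 170 x 11 mm, a bystander; origin under its middle.
- solder_spool: Spool of solder wire standing, 54 x 54 x 44 mm, a bystander; origin under its middle.
Mind the look-alikes: they are no part of the job. Leave any orange look-alike of the part that bears lock_pin_grip alone.

How it is judged:
By the outcome, as a careful person would: the job done as asked, in the order asked, and still so for the second after the job is handed in, with the robot touching nothing.
Of resistor_1, resistor_2, resistor_3 only 2 to 3 are there at a start; the rules pass over those that are not, and their reading is None.
At some moment in a run one of resistor_1, resistor_2, resistor_3 may be knocked a few centimetres aside while the robot is not near it.
It also fails if it takes over 210 s, if anything falls off the work surface, if the arm or the gripper's body presses on something with over 40 N, if the wrist force passes 120 N, or if a joint passes its speed limit or range.

## Robot

A 6-joint arm with a two-finger parallel gripper is mounted at the origin on a cart in front of the work surface, level with it; the furniture and walls round the work are solid. World frame = base frame: x ahead of the robot, y to its left, z up, the work surface at z = 0. Lengths are in mm, angles in rad, forces in N, time in s.
With the tool pointing down it reaches from about 300 to 875 mm from the base axis. Payload 4.2 kg.
Tool frame: the origin (TCP) lies on the centre line of the jaws, within the pads' length; the fingertips stand 11 mm ahead of it and the grasp point (between the pads) lies 8 mm behind it (manip.tips_ahead is the distance from the TCP to the fingertips, in mm); z points along the fingers, y is the direction in which the jaws open and shut (so a half turn about z gives the same grasp; the last joint's range is limited). The gripper opens to 85 mm and grips with 20 to 120 N. Pads are 22 mm wide; open, the fingers measure 114 mm over their backs; the gripper's body (76 mm by 85 mm) begins 54 mm behind the grasp point. The pads swing forward as they close: fully open they stand 13 mm farther back than shut.
Start: joints at [-1.198, 0.32, 1.565, -0, 1.257, -0.02], TCP at [220.1, -531.221, 242.338] pointing down, gripper open.
Joint ranges: [-3.11, 3.11], [-0.84, 2.01], [0.21, 2.61], [-1.34, 4.49], [0.05, 2.63], [-2.56, 2.56]. Speed limits (rad/s): [2.57, 2.57, 3.14, 3.14, 3.14, 3.14].

## Interface

Orientations are given as a unit quaternion [w, x, y, z].
In Python, from bench import manip gives the robot as it stands. Calls block until the motion is done:
- manip.reach(position, orientation): joint-space move of the TCP to a pose.
- manip.movel(position, rot=None, rate=150): straight line of the TCP; rot=None keeps the orientation; rate is the mean speed in mm/s.
- manip.move_joints(angles): joint-space move.
- manip.command_gripper(opening, grip_force=None): finger opening in mm; grip_force is the grip in N (None keeps the last); returns when the fingers have stopped.
- manip.wait(seconds).
- manip.ik(position, orientation): joint angles nearest the present ones, or None.
- manip.state(): the state.
- manip.get_image(name): name is "scene" or "top"; returns a dict with "img" (480x640x3 uint8, red, green, blue), "range_z" (480x640 float32, mm along the optical axis (not along the pixel's ray), 0 where there is no reading), "camera_matrix" (3x3 intrinsics, pixels), "extrinsics" (4x4, takes a point from camera to world coordinates). Camera axes: x right, y down, z forward; pixel columns grow to the right and rows downward; lengths in mm; the calibration is good to about 2 mm. A picture is of the moment at which its call begins.
A pose or a line that the arm cannot do raises manip.MotionError and nothing moves.
- manip.finish_job(): hands the job in, once; it reports no verdict.
The state is a dict: "time": time; "joint_pos": joint angles; "qd": joint speeds; "joint_efforts": joint torques, N m; "tool_pos": TCP position; "ee_rot": TCP orientation; "force": force on the tool from outside, world axes, zero at the start; "wrist_torque": the same for the moment, N m; "width": finger opening in mm.
Only numpy, scipy, OpenCV 4.12 (cv2) and the standard library are available. Lean on these libraries where they do the work, as an engineer would, in place of code of your own. Each camera call takes 0.05 s, during which the arm holds its last target.

## Working session

There is one attempt and no reset: what is moved stays moved. The work goes in short steps, each a Python script; the robot and the scene stay as the last script left them, time stands still between calls to the robot, and variables do not carry over. Pictures are saved under pics/ and viewed, and the job is handed in when it is done.

```bash
ls; mkdir -p pics
python3 - <<'E'
from bench import manip
import cv2,numpy as np
s=manip.state();print(s['time'],s['tool_pos'],s['ee_rot'],s['width'],manip.tips_ahead)
for n in ("scene","top"):
    d=manip.get_image(n);cv2.imwrite(f"pics/{n}0.png",d['img'][:,:,::-1]);np.savez(f"{n}0.npz",**d)
    print(n,d['camera_matrix'].tolist(),d['extrinsics'].round(4).tolist(),(d['range_z']>0).mean())
E
```

```text
pics
0.0 [ 219.90879594 -530.78271491  241.49206525] [-8.63543546e-04  9.80778679e-01  1.95121527e-01 -1.61850077e-04] 84.99351973475528 11.0
scene [[480.269718262347, 0.0, 321.2799918588725], [0.0, 480.269718262347, 244.9739451093197], [0.0, 0.0, 1.0]] [[-0.7001, -0.49, 0.5194, -4.7132], [-0.714, 0.4755, -0.5138, 564.0793], [0.0048, -0.7306, -0.6828, 728.0758], [0.0, 0.0, 0.0, 1.0]] 0.996181640625
top [[527.665640496852, 0.0, 316.96936710591115], [0.0, 527.665640496852, 240.18450532872723], [0.0, 0.0, 1.0]] [[0.0942, -0.9741, 0.2057, 219.7806], [-0.9955, -0.093, 0.0154, 82.2738], [0.0042, -0.2062, -0.9785, 1307.5158], [0.0, 0.0, 0.0, 1.0]] 0.9959895833333333
```

View pics/scene0.png

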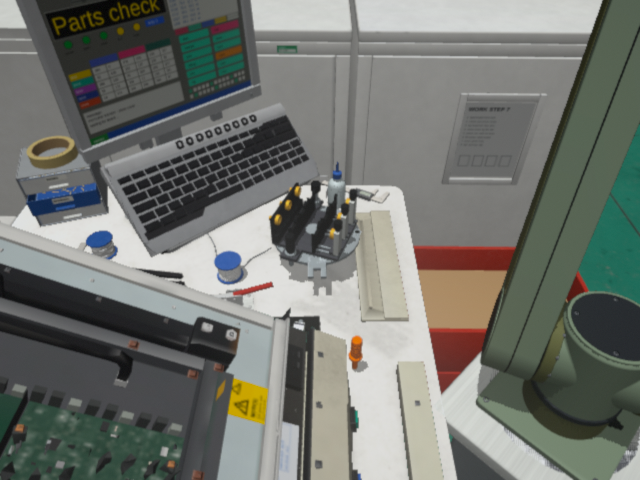

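View pics/top0.png

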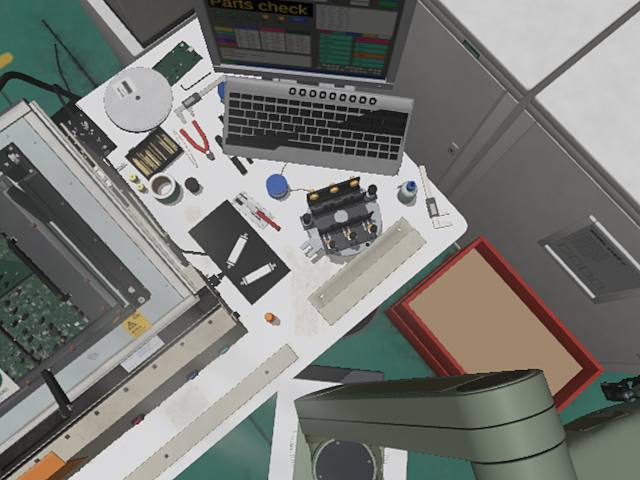

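The top view shows the fixture at about (342,216), two white resistors on the dark mat at (237,249) and (258,273), an orange look-alike pin at (271,319), and the bottle at (407,190). I'll take close crops next.

Run:
```python
import cv2,numpy as np
a=cv2.imread('pics/top0.png');c=a[160:300,180:440];cv2.imwrite('pics/topc.png',cv2.resize(c,None,fx=3,fy=3,interpolation=cv2.INTER_CUBIC))
a=cv2.imread('pics/scene0.png');c=a[155:305,230:430];cv2.imwrite('pics/scenec.png',cv2.resize(c,None,fx=4,fy=4,interpolation=cv2.INTER_CUBIC))
```

```text
(no output)
```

View pics/topc.png

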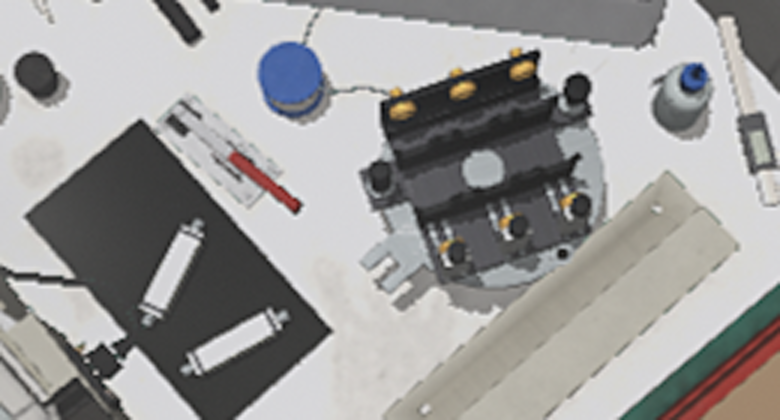

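View pics/scenec.png

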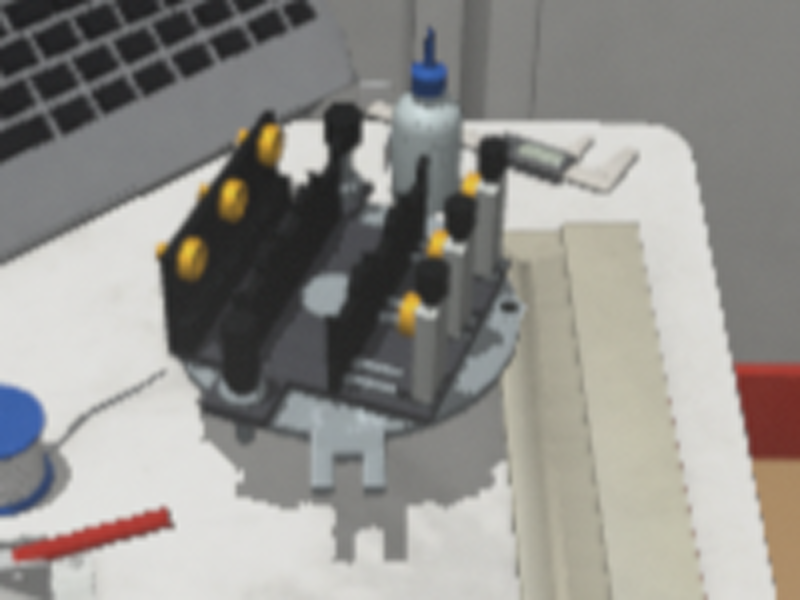

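```bash
cat > h.py <<'E'
import cv2,numpy as np
def load(n): return dict(np.load(n+'.npz'))
def cloud(d):
    K=d['camera_matrix'];E=d['extrinsics'];Z=d['range_z'].astype(float)
    v,u=np.mgrid[0:480,0:640]
    P=np.stack([(u-K[0,2])/K[0,0]*Z,(v-K[1,2])/K[1,1]*Z,Z],-1)
    W=P@E[:3,:3].T+E[:3,3]; W[Z<=0]=np.nan
    return W
def ray(d,u,v,z):
    K=d['camera_matrix'];E=d['extrinsics']
    r=E[:3,:3]@np.array([(u-K[0,2])/K[0,0],(v-K[1,2])/K[1,1],1]);o=E[:3,3]
    return o+r*(z-o[2])/r[2]
def proj(d,P):
    K=d['camera_matrix'];E=d['extrinsics']
    c=(np.asarray(P,float)-E[:3,3])@E[:3,:3]
    q=c@K.T; return q[...,:2]/q[...,2:]
def snap(tag,names=('scene','top')):
    from bench import manip
    out={}
    for n in names:
        d=manip.get_image(n);cv2.imwrite(f"pics/{n}{tag}.png",d['img'][:,:,::-1]);np.savez(f"{n}{tag}.npz",**d);out[n]=d
    return out
def crop(tag,n,u0,u1,v0,v1,f):
    a=cv2.imread(f'pics/{n}{tag}.png')[v0:v1,u0:u1];cv2.imwrite(f'pics/{n}{tag}c_{u0}_{v0}.png',cv2.resize(a,None,fx=f,fy=f,interpolation=cv2.INTER_CUBIC))
E
python3 - <<'E'
from h import *
import numpy as np
for n in('top0','scene0'):
    d=load(n);W=cloud(d);im=d['img']
    print(n)
    pts={'top0':[(485,170),(577,85),(380,175),(402,108),(455,247),(515,222),(576,202),(563,253),(385,268),(175,270),(235,345)],'scene0':[(325,295),(342,115),(240,330),(432,280),(460,215),(492,155),(510,307),(345,440),(320,480),(375,480)]}[n]
    for p in pts:
        u,v=(180+p[0]/3,160+p[1]/3) if n=='top0' else (230+p[0]/4,155+p[1]/4)
        print(p,(round(u,1),round(v,1)),W[int(round(v)),int(round(u))].round(1),im[int(round(v)),int(round(u))])
    # table plane
    m=(W[...,2]<30)&(W[...,0]>300)
    print('table z med',np.nanmedian(W[m][:,2]))
E
```

```text
top0
(485, 170) (341.7, 216.7) [541.6  46.9  74.4] [168 174 177]
(577, 85) (372.3, 188.3) [605.9 -15.9 121.7] [49 49 51]
(380, 175) (306.7, 218.3) [519.5 128.9 120.2] [64 65 66]
(402, 108) (314.0, 196.0) [570.7 117.5 131.1] [209 175 101]
(455, 247) (331.7, 242.3) [462.1  66.5 150.4] [60 61 62]
(515, 222) (351.7, 234.0) [484.5  23.4 151.1] [58 59 59]
(576, 202) (372.0, 227.3) [504.4 -19.9 153.1] [53 54 57]
(563, 253) (367.7, 244.3) [484.9 -21.9  57.3] [34 33 31]
(385, 268) (308.3, 249.3) [470.2 123.3  -2.1] [179 179 175]
(175, 270) (238.3, 250.0) [446.1 294.5  24.9] [213 213 215]
(235, 345) (258.3, 275.0) [389.1 238.1  23.8] [215 215 217]
table z med -4.077037750779368
scene0
(325, 295) (311.2, 228.8) [541.6  53.7  74.6] [154 162 166]
(342, 115) (315.5, 183.8) [599.  -16.2 123.5] [38 40 40]
(240, 330) (290.0, 237.5) [518.  130.7 113.6] [45 44 44]
(432, 280) (338.0, 225.0) [451.2  70.1 151.1] [38 38 36]
(460, 215) (345.0, 208.8) [476.8  24.2 148.4] [38 37 37]
(492, 155) (353.0, 193.8) [497.9 -21.1 149.2] [39 40 40]
(510, 307) (357.5, 231.8) [476.3 -19.5  62.7] [78 82 81]
(345, 440) (316.2, 265.0) [470.2 108.4  59.5] [153 161 164]
(320, 480) (310.0, 275.0) [455.6 138.2  64.2] [159 167 170]
(375, 480) (323.8, 275.0) [439.7 116.6  60.3] [154 162 164]
table z med -1.954683108539939
```

Run:
```python
from h import *
for n in('top0','scene0'):
    d=load(n);W=cloud(d);im=d['img']
    print(n)
    roi=(abs(W[...,0]-530)<130)&(abs(W[...,1]-50)<130)
    for lo,hi in((141,165),(105,141)):
        m=(roi&(W[...,2]>lo)&(W[...,2]<hi)).astype(np.uint8)
        k,l,st,c=cv2.connectedComponentsWithStats(m,connectivity=4)
        for i in range(1,k):
            if st[i,4]<8: continue
            q=W[l==i];print(lo,st[i].tolist(),c[i].round(1),q.mean(0).round(1),q.min(0).round(0),q.max(0).round(0),im[l==i].mean(0).round(0))
```

```text
top0
141 [370, 225, 7, 8, 46] [372.7 228.3] [501.8 -21.8 151.6] [494. -29. 141.] [510. -15. 158.] [63. 61. 58.]
141 [349, 232, 7, 8, 44] [352.  235.1] [481.8  23.3 151.7] [475.  16. 142.] [489.  30. 156.] [65. 64. 62.]
141 [328, 240, 8, 8, 44] [331.5 243.6] [458.   67.3 151.9] [450.  59. 143.] [465.  75. 157.] [71. 70. 67.]
105 [292, 160, 89, 13, 318] [334.  165.9] [656.   77.6 109.9] [650. -32. 105.] [660. 178. 120.] [123. 123. 124.]
105 [381, 169, 16, 4, 31] [388.3 170.6] [657.5 -52.7 108. ] [655. -71. 105.] [660. -35. 114.] [122. 122. 123.]
105 [306, 176, 54, 24, 401] [332.3 187.9] [596.   76.8 125.4] [566.  17. 105.] [630. 137. 138.] [91. 79. 61.]
105 [367, 185, 10, 10, 81] [371.5 189.3] [602.6 -14.9 121.4] [594. -26. 109.] [614.  -5. 128.] [54. 55. 55.]
105 [310, 192, 56, 22, 192] [337.5 203.1] [563.8  61.4 114.2] [535.  -1. 105.] [595. 124. 127.] [50. 50. 50.]
105 [317, 211, 56, 22, 192] [345.1 222. ] [520.   39.8 113.6] [490. -20. 105.] [550. 103. 127.] [52. 52. 52.]
105 [302, 213, 8, 9, 54] [305.7 217.3] [521.7 132.2 117. ] [515. 124. 106.] [532. 141. 125.] [58. 58. 59.]
105 
[... 521 characters left out ...]
] [490.  28. 156.] [53. 52. 47.]
141 [334, 218, 9, 11, 79] [337.9 222.9] [456.2  65.3 150.2] [449.  54. 141.] [466.  72. 156.] [53. 52. 47.]
105 [225, 168, 92, 62, 1023] [275.6 200. ] [624.4  74.8 116.6] [564. -73. 105.] [660. 180. 135.] [111. 105.  91.]
105 [285, 180, 36, 64, 437] [302.5 210.6] [561.7  56.6 115.5] [513. -30. 105.] [615. 138. 127.] [48. 48. 48.]
105 [311, 193, 27, 47, 233] [324.3 217.1] [516.9  39.6 113.9] [488. -25. 105.] [549.  99. 127.] [47. 48. 48.]
105 [337, 197, 20, 31, 245] [347.7 210.3] [490.1   0.9 124.5] [472. -37. 105.] [513.  33. 141.] [121. 116.  99.]
105 [330, 227, 12, 18, 157] [335.8 234.7] [456.5  69.2 123.1] [448.  55. 105.] [471.  77. 141.] [121. 113.  90.]
```

Run:
```python
from h import *
for n in('top0','scene0'):
    d=load(n);W=cloud(d);im=d['img'];g=im.min(2)
    print(n)
    roi=(np.hypot(W[...,0]-541,W[...,1]-50)<40)&(W[...,2]>60)&(W[...,2]<90)&(g>130)
    k,l,st,c=cv2.connectedComponentsWithStats(roi.astype(np.uint8))
    for i in range(1,k):
        if st[i,4]>10: q=W[l==i];print('disc',st[i],c[i].round(1),q.mean(0).round(1),np.median(q[:,2]),'ray',ray(d,*c[i],np.median(q[:,2])).round(1))
    # plate dark level
    m=(np.hypot(W[...,0]-541,W[...,1]-50)<70)&(W[...,2]>50)&(W[...,2]<90);print(np.histogram(W[m][:,2],bins=np.arange(50,90,2)))
    m=(np.hypot(W[...,0]-541,W[...,1]-50)<140)&(W[...,2]>50)&(W[...,2]<68)
    # index plate outer boundary : points at z ~60, radial extremes by angle
    q=W[m];ang=np.degrees(np.arctan2(q[:,1]-50,q[:,0]-541));r=np.hypot(q[:,0]-541,q[:,1]-50)
    for a in range(-180,180,15):
        s=(ang>=a)&(ang<a+15)
        if s.sum()>3: print(a,s.sum(),r[s].max().round(1),end='; ')
    print()
    vis=np.zeros((480,640,3),np.uint8)
# ortho map at 1mm from both
for n in('top0','scene0'):
    d=load(n)
    for z in (60,):
        X,Y=np.meshgrid(np.arange(680,400,-0.5),np.arange(200,-100,-0.5),indexing='ij')
        P=np.stack([X,Y,np.full_like(X,z)],-1);uv=proj(d,P).astype(np.float32)
        o=cv2.remap(d['img'],uv[...,0],uv[...,1],cv2.INTER_LINEAR);cv2.imwrite(f'pics/ortho_{n}_{z}.png',o[:,:,::-1])
```

```text
top0
disc [334 210  14  12 131] [340.6 215.9] [544.5  50.4  72.7] 72.76364259040633 ray [544.5  50.4  72.8]
(array([  0,   1,   3,   4,   8,  10,  14,  59, 182, 397, 416, 296, 133,
        67,  43,  32,  36,  28,  41]), array([50, 52, 54, 56, 58, 60, 62, 64, 66, 68, 70, 72, 74, 76, 78, 80, 82,
       84, 86, 88]))
-180 82 91.0; -165 83 93.5; -150 84 94.2; -135 77 98.0; -120 29 96.3; -105 48 97.4; -90 88 97.6; -75 111 96.9; -60 82 105.6; -45 32 93.8; -30 31 95.0; -15 6 67.0; 0 10 53.9; 15 6 89.4; 45 8 60.3; 60 12 84.5; 75 30 86.2; 90 23 100.8; 105 70 95.1; 120 146 121.8; 135 164 123.2; 150 33 95.0; 165 44 90.5; 
scene0
disc [306 224  11  10  77] [310.9 228. ] [545.1  50.8  73.3] 73.33138356541554 ray [545.1  50.8  73.3]
(array([  0,   0,   0,   9,  37,  23,   6,   8,  20, 219, 455, 200, 107,
        53,  54,  43,  45,  51,  53]), array([50, 52, 54, 56, 58, 60, 62, 64, 66, 68, 70, 72, 74, 76, 78, 80, 82,
       84, 86, 88]))
-180 76 93.4; -165 92 96.1; -150 80 97.3; -135 62 102.2; -120 8 101.0; -90 14 102.1; -75 11 97.4; -60 28 103.2; 60 23 88.6; 75 45 82.4; 90 18 97.3; 105 69 94.3; 120 172 122.8; 135 247 122.7; 150 94 109.4; 165 39 96.1;
```

View pics/ortho_top0_60.png

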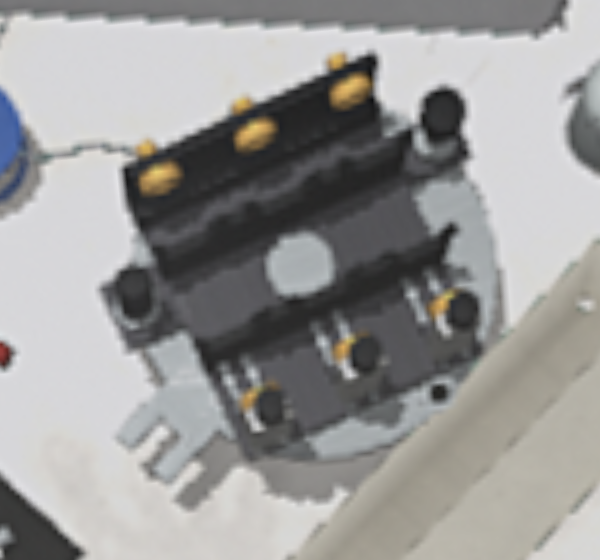

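View pics/ortho_scene0_60.png

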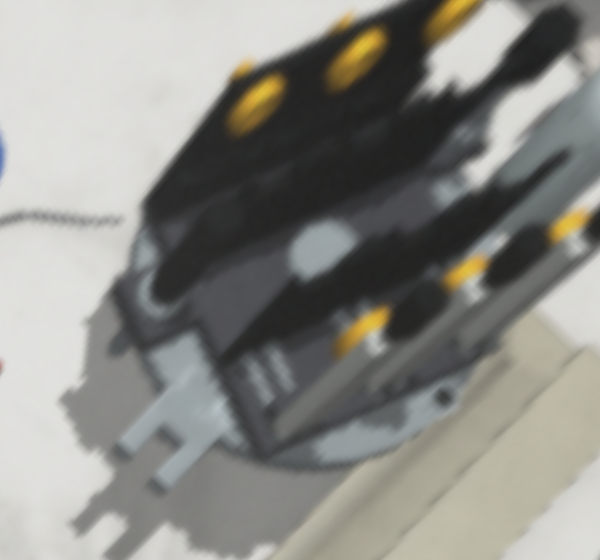

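Run:
```python
from h import *
t=np.linspace(0,2*np.pi,361)
for n,(u0,v0) in(('top0',(285,165)),('scene0',(255,165))):
    d=load(n)
    f=7
    im=cv2.resize(d['img'][v0:v0+100,u0:u0+112,::-1],None,fx=f,fy=f,interpolation=cv2.INTER_CUBIC)
    for c,col in(((544.5,50),(0,0,255)),((541,43),(0,255,0))):
        for r in (92,):
            P=np.stack([c[0]+r*np.cos(t),c[1]+r*np.sin(t),60+0*t],-1)
            uv=((proj(d,P)-[u0,v0]+0.5)*f-0.5).astype(int)
            cv2.polylines(im,[uv.reshape(-1,1,2)],True,col,1)
    cv2.imwrite(f'pics/circ_{n}.png',im)
```

```text
(no output)
```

View pics/circ_top0.png

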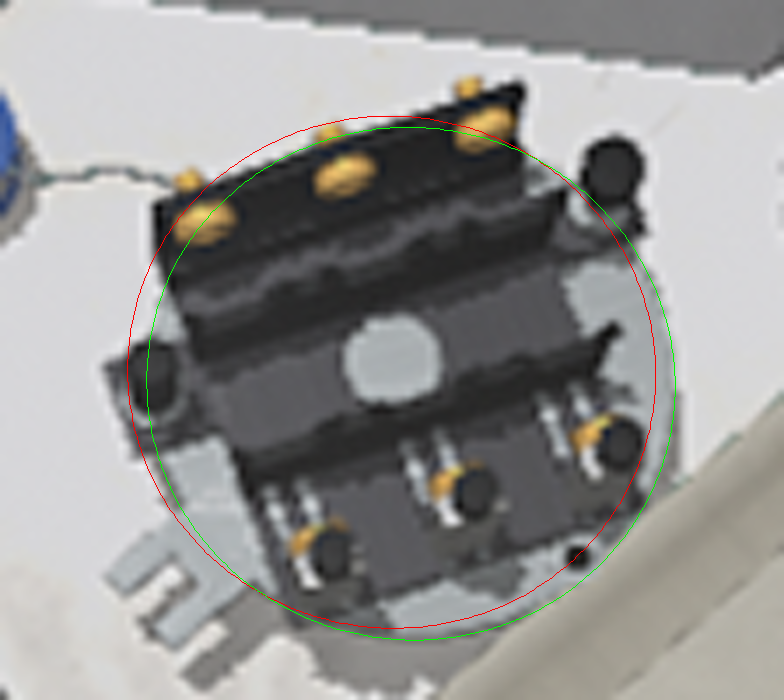

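View pics/circ_scene0.png

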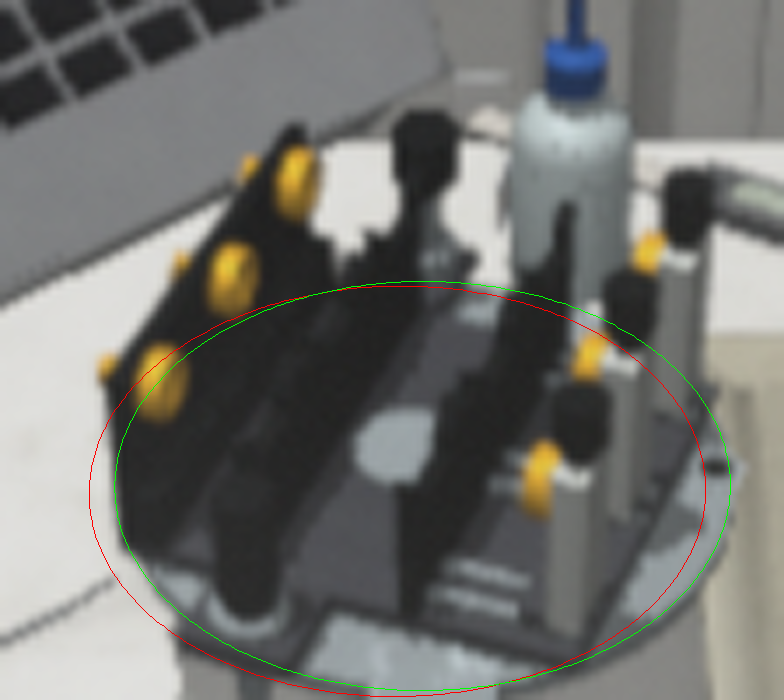

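Run:
```python
from h import *
from scipy.optimize import least_squares
# bluish plate mask
allp=[]
for n,(u0,v0) in(('top0',(285,165)),('scene0',(255,165))):
    d=load(n);W=cloud(d);im=d['img'].astype(int)
    f=7
    plate=((im[...,2]-im[...,0])>5)&(W[...,2]>40)&(W[...,2]<68)&(np.hypot(W[...,0]-541,W[...,1]-45)<135)
    sub=d['img'].copy();sub[plate]=(255,0,0)
    cv2.imwrite(f'pics/mask_{n}.png',cv2.resize(sub[v0:v0+100,u0:u0+112,::-1],None,fx=f,fy=f,interpolation=cv2.INTER_NEAREST))
    # boundary pixels: mask pixel, radial-outer nearest neighbour is low (table z<30)
    pts=[]
    ys,xs=np.nonzero(plate)
    for y,x in zip(ys,xs):
        w=ray(d,x,y,60)
        # move outward
        dirn=(w[:2]-[541,45]);dirn/=np.linalg.norm(dirn)
        q=proj(d,[w[0]+dirn[0]*4,w[1]+dirn[1]*4,60]);qx,qy=int(round(q[0])),int(round(q[1]))
        if W[qy,qx,2]<35: pts.append(np.append(w[:2]+dirn*1,0))
    pts=np.array(pts)[:,:2];a=np.degrees(np.arctan2(pts[:,1]-45,pts[:,0]-541));k=(a<115)|(a>160)
    p=pts[k];a=a[k]
    r=least_squares(lambda c:np.hypot(p[:,0]-c[0],p[:,1]-c[1])-92,[541,45],loss='soft_l1')
    r2=least_squares(lambda c:np.hypot(p[:,0]-c[0],p[:,1]-c[1])-c[2],[541,45,92],loss='soft_l1')
    print(n,len(p),r.x,np.abs(r.fun).mean(),r2.x); print(np.histogram(a,bins=np.arange(-180,181,30))[0])
    # hole
    g=d['img'].max(2);uv=proj(d,[484,-20,60]).round().astype(int);w=g[uv[1]-6:uv[1]+7,uv[0]-6:uv[0]+7].astype(float);print(w.astype(int)[2:11,2:11])
    base=100;wt=np.clip(base-w,0,None);yy,xx=np.mgrid[uv[1]-6:uv[1]+7,uv[0]-6:uv[0]+7];
    m=np.hypot(xx-uv[0],yy-uv[1])<4;wt=wt*m
    cu,cv=(wt*xx).sum()/wt.sum(),(wt*yy).sum()/wt.sum();print('hole',cu,cv,ray(d,cu,cv,60).round(1))
```

```text
top0 105 [542.24901522  45.80104369] 1.4454588656145266 [541.63968062  43.62889638  89.90719096]
[20 12 19 35  4  7  0  0  6  2  0  0]
[[ 88  81  78  77  72  71  75  96 111]
 [ 72  74  72 103 131 136 138 119 101]
 [ 65 115 124 147 173 174 185 156 112]
 [129 171 155  62  31  62 143 163 150]
 [182 193 138  31  41  34 106 150 168]
 [169 182 141  44  34  48 123 164 173]
 [153 165 163 122 108 123 166 179 174]
 [174 176 184 185 186 185 178 171 168]
 [172 170 167 161 160 170 173 169 164]]
hole 366.88354898336416 243.89833641404806 [484.3 -18.9  60. ]
scene0 43 [540.8236203   42.01870911] 0.970310678375097 [539.93277908  42.35415974  91.21691169]
[16 11  0  3  0  0  0  0 13  0  0  0]
[[ 82  79  70  70  96 105 111 134 149]
 [ 81  75  67  85 111 125 122 139 149]
 [ 80  70  74 110 133 135 131 146 154]
 [ 76  68  95 132 122 104 102 115 140]
 [ 70  73 113 141  85  61  59  73 114]
 [ 66  85 124 149 107  76  69  82 118]
 [ 71 108 145 161 147 131 129 134 146]
 [ 85 122 159 165 159 152 160 156 158]
 [106 140 161 162 159 155 162 156 155]]
hole 354.7010582010582 230.45767195767195 [486.4 -20.6  60. ]
```

View pics/mask_top0.png

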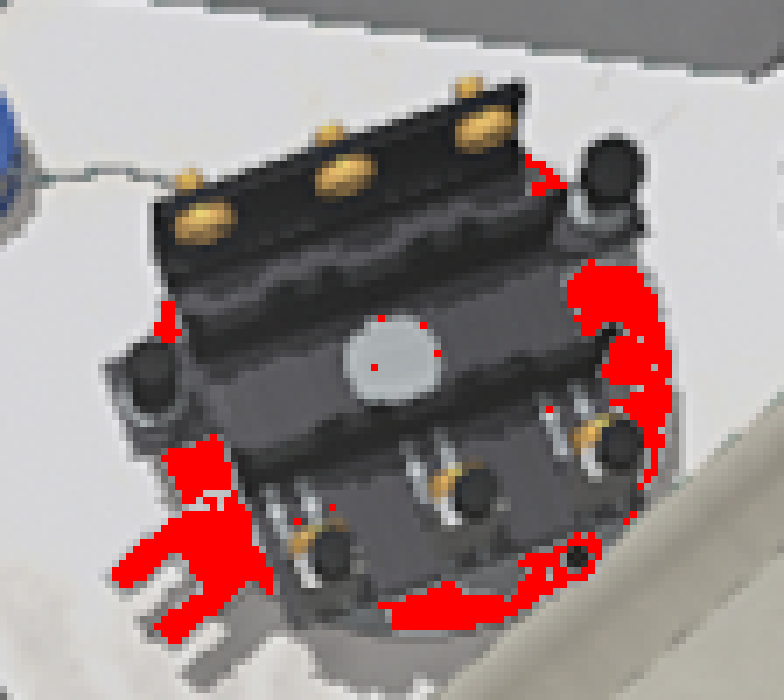

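```bash
cat >> h.py <<'E'
def tri(dd,uvs):
    A=np.zeros((3,3));b=np.zeros(3);L=[]
    for d,(u,v) in zip(dd,uvs):
        K=d['camera_matrix'];E=d['extrinsics'];r=E[:3,:3]@np.array([(u-K[0,2])/K[0,0],(v-K[1,2])/K[1,1],1]);r/=np.linalg.norm(r)
        M=np.eye(3)-np.outer(r,r);A+=M;b+=M@E[:3,3];L.append((M,E[:3,3]))
    X=np.linalg.solve(A,b);return X,[np.linalg.norm(M@(X-o)) for M,o in L]
def topcirc(d,c0,zlo,zhi,r=14):
    """points of depth cloud near c0 with z in band"""
    W=cloud(d);m=(np.hypot(W[...,0]-c0[0],W[...,1]-c0[1])<r)&(W[...,2]>zlo)&(W[...,2]<zhi)
    return W[m],np.argwhere(m)[:,::-1]
E
python3 - <<'E'
from h import *
T,S=load('top0'),load('scene0')
for name,c0,zlo,R in(('plunger',(604,-14),107,11),('pin',(521,131),75,9),('t1',(501,-22),136,8),('t2',(481,23),136,8),('t3',(457,66.5),136,8)):
    for n,d in(('T',T),('S',S)):
        q,uv=topcirc(d,c0,zlo,165,R+5)
        g=d['img'][uv[:,1],uv[:,0]].max(1);q=q[g<95];uv=uv[g<95]
        x,y,w,h=cv2.boundingRect(uv.astype(np.int32))
        zt=np.percentile(q[:,2],90)
        print(name,n,len(uv),'bbox',x,y,w,h,'uvc',uv.mean(0).round(2),'q',q.mean(0).round(1),'ztop',zt.round(1))
E
```

```text
plunger T 72 bbox 368 185 9 10 uvc [371.93 189.39] q [602.5 -16.  121.8] ztop 125.2
plunger S 88 bbox 311 180 10 12 uvc [315.3  185.17] q [600.6 -15.6 120. ] ztop 124.3
pin T 70 bbox 302 213 9 14 uvc [306.23 218.54] q [520.6 130.9 109.8] ztop 121.4
pin S 190 bbox 285 232 12 22 uvc [289.96 242.19] q [518.2 131.3 102.9] ztop 119.7
t1 T 42 bbox 370 225 7 8 uvc [372.9  228.45] q [501.5 -22.3 151.7] ztop 155.8
t1 S 62 bbox 350 189 8 10 uvc [353.08 193.61] q [499.3 -23.  148.3] ztop 154.0
t2 T 40 bbox 350 232 6 8 uvc [352.4  235.25] q [481.6  22.3 151.3] ztop 154.9
t2 S 77 bbox 341 203 8 11 uvc [344.49 208.05] q [479.7  22.5 148.1] ztop 154.0
t3 T 37 bbox 329 240 7 8 uvc [331.97 243.59] q [458.   66.3 152.3] ztop 155.5
t3 S 85 bbox 334 219 9 11 uvc [337.75 223.88] q [455.7  66.  148.6] ztop 154.1
```

```bash
python3 - <<'E'
from h import *
T,S=load('top0'),load('scene0')
for nm,a,b in(('pl',(371.93,189.39),(315.3,185.17)),('t1',(372.9,228.45),(353.08,193.61)),('t2',(352.4,235.25),(344.49,208.05)),('t3',(331.97,243.59),(337.75,223.88)),('hole',(366.88,243.9),(354.7,230.46)),('pin',(306.23,218.54),(289.96,242.19))):
    X,e=tri([T,S],[a,b]);print(nm,X.round(1),np.round(e,1))
    for z in (115,117,145,): print('   ',z,ray(T,*a,z).round(1)[:2],ray(S,*b,z).round(1)[:2])
E
python3 - <<'E'
import sys;sys.path.insert(0,'.')
from h import *
T,S=load('top0'),load('scene0')
# brass cups
for n,d in(('T',T),('S',S)):
    hsv=cv2.cvtColor(d['img'],cv2.COLOR_RGB2HSV);m=((hsv[...,0]>14)&(hsv[...,0]<30)&(hsv[...,1]>110)&(hsv[...,2]>110)).astype(np.uint8)
    W=cloud(d);m&=((abs(W[...,0]-540)<120)&(abs(W[...,1]-50)<120)).astype(np.uint8)
    k,l,st,c=cv2.connectedComponentsWithStats(m)
    for i in range(1,k):
        if st[i,4]>5: print(n,st[i].tolist(),c[i].round(2),W[l==i].mean(0).round(1),ray(d,*c[i],120).round(1))
    # resistors: white on mat
    m=((W[...,2]>14)&(W[...,2]<40)&(abs(W[...,0]-425)<120)&(abs(W[...,1]-260)<120)&(hsv[...,2]>150)&(hsv[...,1]<50)).astype(np.uint8)
    k,l,st,c=cv2.connectedComponentsWithStats(m)
    for i in range(1,k):
        if st[i,4]>60: print(n,'res',st[i].tolist(),c[i].round(2),W[l==i].mean(0).round(1),ray(d,*c[i],22).round(1))
E
```

```text
pl [602.9 -16.7 118.4] [0.8 0.8]
    115 [604.7 -16.5] [605.5 -20.3]
    117 [604.  -16.3] [603.5 -18.4]
    145 [595. -14.] [575.6   8.3]
t1 [501.5 -23.4 147.4] [1.4 1.4]
    115 [510.5 -25.6] [528.3 -56.8]
    117 [510.  -25.5] [526.6 -54.7]
    145 [503.2 -22.9] [502.2 -26.4]
t2 [481.9  21.6 146.6] [1. 1.]
    115 [489.9  20.4] [507.4  -8.4]
    117 [489.4  20.6] [505.7  -6.5]
    145 [483.1  22. ] [482.3  19.6]
t3 [457.9  65.5 147.4] [1.3 1.3]
    115 [465.7  65.8] [482.4  37.1]
    117 [465.3  65.8] [480.8  38.8]
    145 [459.6  66.2] [458.6  62.8]
hole [484.1 -18.5  62.6] [0.4 0.4]
    115 [472.7 -14.5] [446.   27.6]
    117 [472.2 -14.3] [444.5  29.3]
    145 [466.3 -12. ] [423.9  53.8]
pin [521.7 130.4 100.6] [1.6 1.6]
    115 [519.4 130.8] [508.1 139.6]
    117 [518.9 130.7] [506.5 141. ]
    145 [511.8 129.5] [483.  160.4]
T [350, 176, 3, 3, 6] [351.33 177.17] [627.7  34.6 122.1] [628.4  34.5 120. ]
T [350, 180, 8, 6, 33] [353.39 182.76] [613.3  28.8 125.3] [615.1  28.6 120. ]
T [330, 183, 4, 3, 8] [331.62 183.75] [611.9  79.3 107.6] [607.8  79.4 120. ]
T [330, 187, 8, 6, 3
[... 393 characters left out ...]
4, 236] [236.64 250.17] [446.1 298.4  21.2] [445.9 298.3  22. ]
T res [241, 263, 34, 22, 241] [257.5  273.59] [392.8 240.   21.2] [392.7 240.   22. ]
S [295, 186, 5, 9, 40] [297.05 190.08] [611.3  27.2 123.3] [614.7  24.3 120. ]
S [345, 198, 5, 6, 18] [347.28 200.83] [505.  -13.1 132.4] [515.6 -25.  120. ]
S [285, 200, 6, 9, 47] [287.45 204.13] [590.  73. 123.] [593.   70.6 120. ]
S [337, 212, 5, 7, 24] [338.96 215.46] [487.3  29.2 129.1] [494.7  21.2 120. ]
S [274, 214, 7, 10, 48] [277.1  218.71] [569.5 118.1 123.1] [572.5 115.8 120. ]
S [269, 216, 3, 3, 6] [269.83 217.  ] [580.7 127.  125.9] [586.4 122.7 120. ]
S [330, 228, 5, 10, 35] [331.69 232.26] [465.9  71.  124.5] [469.4  67.3 120. ]
```

Run:
```python
from h import *
ims=[]
for n in('top0','scene0'):
    d=load(n)
    X,Y=np.meshgrid(np.arange(490,420,-0.2),np.arange(160,90,-0.2),indexing='ij')
    P=np.stack([X,Y,np.full_like(X,60)],-1);uv=proj(d,P).astype(np.float32)
    o=cv2.remap(d['img'],uv[...,0],uv[...,1],cv2.INTER_CUBIC)[:,:,::-1].copy()
    for k in range(7):
        cv2.putText(o,str(490-10*k),(0,50*k+8),0,.3,(0,0,255));cv2.putText(o,str(160-10*k),(50*k,348),0,.3,(0,0,255));cv2.line(o,(50*k,0),(50*k,350),(0,200,200),1);cv2.line(o,(0,50*k),(350,50*k),(0,200,200),1)
    ims.append(o)
cv2.imwrite('pics/notch0.png',np.hstack(ims))
T=load('top0');W=cloud(T)
# heights around: bottle, machine
im=T['img']
for u,v in((407,190),(276,186),(150,250),(200,270),(215,300),(240,330),(430,190),(340,280),(400,240)): print((u,v),W[v,u].round(0))
# mask heights near the mat: max z in 40mm grid
g={}
m=np.isfinite(W[...,2])
for x in range(300,720,40):
    print(x,[int(np.nanmax(np.where((abs(W[...,0]-x)<20)&(abs(W[...,1]-y)<20),W[...,2],-99))) for y in range(420,-200,-40)])
```

```text
(407, 190) [ 624. -105.   77.]
(276, 186) [614. 217.  43.]
(150, 250) [380. 416. 309.]
(200, 270) [391. 386.   3.]
(215, 300) [306. 303. 185.]
(240, 330) [252. 259.  72.]
(430, 190) [ 654. -176.    1.]
(340, 280) [398.  36.   5.]
(400, 240) [ 511. -104.   18.]
300 [330, 271, 259, 233, 185, 88, 86, 7, 17, 19, 20, 5, -99, -99, -99, -99]
340 [312, 294, 263, 219, 9, 8, 6, 6, 14, 20, 21, 21, 5, -99, -99, -99]
380 [323, 296, 120, 105, 27, 26, 7, 6, 11, 13, 18, 19, 15, 5, -99, -99]
420 [322, 112, 106, 99, 22, 28, 15, 6, 58, 12, 16, 19, 18, 19, 5, -99]
460 [7, 8, 9, 26, 21, 7, 5, 64, 75, 156, 154, 64, 20, 21, 18, 5]
500 [9, 8, 9, 24, 9, 55, 53, 125, 126, 126, 156, 157, 60, 20, 20, 18]
540 [8, 8, 9, 33, 43, 48, 9, 124, 127, 125, 124, 124, 69, 15, 20, 7]
580 [40, 9, 12, 40, 33, 49, 7, 136, 138, 135, 126, 126, 61, 11, 8, 15]
620 [40, 7, 6, 10, 46, 50, 47, 7, 128, 135, 136, 127, 6, 120, 93, 15]
660 [11, 12, 145, 143, 144, 142, 149, 145, 143, 142, 136, 135, 140, 93, 10, 10]
700 [17, 17, 187, 186, 183, 181, 178, 175, 174, 174, 171, 168, 175, 149, 12, 6]
```

View pics/notch0.png

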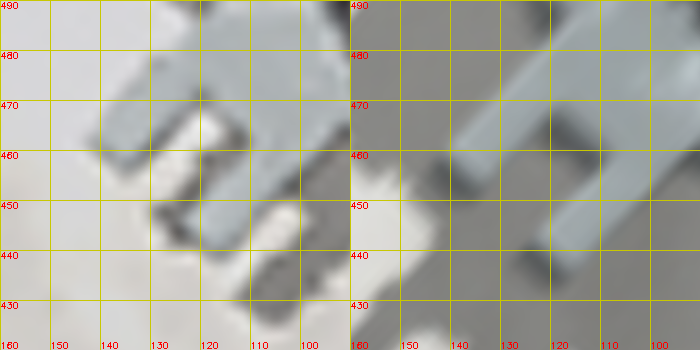

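Candidates for the lock pin in the top view:
- The orange pin standing on the bench at (271,319) is the look-alike, so I leave it.
- The black knob at (372,189) is the plunger, on the head's right.
- The three tail knobs are at (332,243), (352,235) and (373,228).
- There is a black cap on the bench at (192,185).
- The black grip with a silver collar on the left side lug is at (306,218).

The 7x crop shows the grip at (306,218) standing on the lug, so that is the lock pin.

```bash
cat >> h.py <<'E'
from scipy.spatial.transform import Rotation as Ro
def quat(a):
    a=np.radians(a);R=np.array([[-np.sin(a),np.cos(a),0],[np.cos(a),np.sin(a),0],[0,0,-1]]).T
    x,y,z,w=Ro.from_matrix(R).as_quat();return [w,x,y,z]
def st(tag=''):
    from bench import manip
    s=manip.state();print(tag,'t=%.1f'%s['time'],np.round(s['tool_pos'],1),'F',np.round(s['force'],1),'w=%.1f'%s['width'],'q',np.round(s['joint_pos'],2));return s
E
python3 - <<'E'
from h import *
from bench import manip
R=Ro.from_quat(np.roll(manip.state()['ee_rot'],-1)).as_matrix();print('jaw',np.degrees(np.arctan2(R[1,1],R[0,1])))
c=np.array([542,43])
for nm,p,angs in(('pin',(521.5,130.5,94),(25,205)),('notch',(456.8,121.6,83),(25,47.5,205,227)),('pl0',(604,-17,107),(25,205)),('pl1',(484.5,-19.5,107),(-65,115)),('r1',(446,298,16),(57,-123)),('r2',(393,240,16),(125,-55)),('lay',(540,90,124),(25,205))):
    for a in angs:
        for dz in (0,90):
            q=manip.ik([p[0],p[1],p[2]+dz],quat(a));print(nm,a,dz,None if q is None else np.round(q,2))
T=load('top0');print(ray(T,365.3,192.9,125))
E
```

```text
jaw -67.49478023451238
pin 25 0 [ 0.22  0.4   1.86 -0.    0.88 -0.21]
pin 25 90 [ 0.22  0.31  1.74 -0.    1.1  -0.21]
pin 205 0 None
pin 205 90 None
notch 25 0 [ 0.24  0.33  2.01 -0.    0.8  -0.2 ]
notch 25 90 [ 0.24  0.22  1.9  -0.    1.03 -0.2 ]
notch 47.5 0 [ 0.24  0.33  2.01 -0.    0.8  -0.59]
notch 47.5 90 [ 0.24  0.22  1.9  -0.    1.03 -0.59]
notch 205 0 None
notch 205 90 None
notch 227 0 [ 0.24  0.33  2.01 -0.    0.8   2.56]
notch 227 90 [ 0.24  0.22  1.9  -0.    1.03  2.56]
pl0 25 0 [-0.05  0.48  1.68 -0.    0.98 -0.48]
pl0 25 90 [-0.05  0.4   1.57 -0.    1.18 -0.48]
pl0 205 0 None
pl0 205 90 None
pl1 -65 0 [-0.06  0.31  1.96 -0.    0.87  1.07]
pl1 -65 90 [-0.06  0.21  1.83 -0.    1.09  1.07]
pl1 115 0 [-0.06  0.31  1.96 -0.    0.87 -2.07]
pl1 115 90 [-0.06  0.21  1.83 -0.    1.09 -2.07]
r1 57 0 [ 0.57  0.51  1.93 -0.    0.7  -0.43]
r1 57 90 [ 0.57  0.38  1.85 -0.    0.91 -0.43]
r1 -123 0 None
r1 -123 90 None
r2 125 0 [ 0.52  0.42  2.11 -0.    0.61 -1.66]
r2 125 90 [ 0.52  0.28  2.01 -0.    0.85 -1.66]
r2 -55 0 [ 0.52  0.42  2.11 -0.    0.61  1.48]
r2 -55 90 [ 0.52  0.28  2.01 -0.    0.85  1.48]
lay 25 0 [ 0.14  0.38  1.8  -0.    0.96 -0.29]
lay 25 90 [ 0.14  0.3   1.67 -0.    1.17 -0.29]
lay 205 0 None
lay 205 90 None
[591.41903072  -0.89007007 125.        ]
```

Run:
```python
from h import *
from bench import manip
manip.command_gripper(40,40)
manip.reach([521,130.5,230],quat(25));st('above')
manip.movel([521,130.5,150],rate=200)
snap('1')
crop('1','scene',250,350,160,260,6)
crop('1','top',270,380,160,260,6)
st()
```

```text
above t=3.2 [521.2 129.8 230. ] F [ 0.5 -0.1 -0.6] w=39.7 q [ 0.22  0.27  1.67 -0.    1.2  -0.21]
 t=3.8 [522.3 130.6 151.6] F [ 0.  -0.2 -0.2] w=39.8 q [ 0.22  0.34  1.79 -0.    1.02 -0.21]
```

View pics/scene1c_250_160.png

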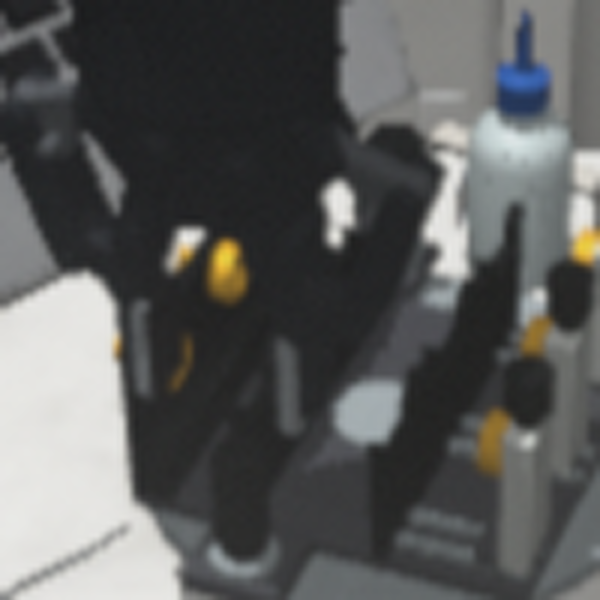

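View pics/top1.png

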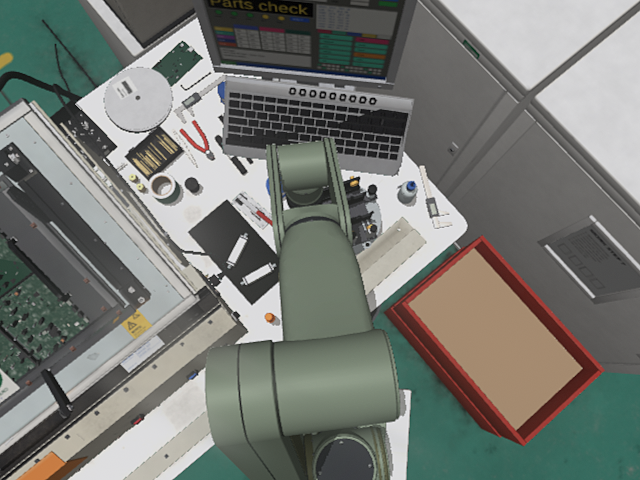

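Run:
```python
from h import *
S=load('scene1');s=np.array([250,160])
for P in((522.3,130.6,141),(522.3+18*.906,130.6+18*.423,141),(522.3-18*.906,130.6-18*.423,141),(521.5,130.5,120),(521.5,130.5,76)): print(P,(proj(S,P)-s)*6)
```

```text
(522.3, 130.6, 141) [227.70669272 395.99857006]
(538.608, 138.214, 141) [174.86641114 382.61060724]
(505.99199999999996, 122.98599999999999, 141) [281.08648443 409.52322673]
(521.5, 130.5, 120) [232.45125863 447.34888006]
(521.5, 130.5, 76) [238.03528481 547.75037013]
```

Run:
```python
from h import *
S=load('scene0');T=load('top0');S1=load('scene1')
for d,n in((S,'S0'),(S1,'S1')):
    g=d['img'].max(2)
    for v in (236,240,244,248,250,252,254): print(n,v,g[v,280:302])
print(ray(S,290,253,74),ray(S,290,253,72))
```

```text
S0 236 [41 41 43 52 55 47 47 50 49 48 47 48 45 44 41 40 40 42 51 59 61 64]
S0 240 [49 58 66 71 62 54 45 43 44 44 44 43 41 41 44 46 54 58 64 76 84 86]
S0 244 [67 71 75 77 79 67 47 43 46 44 45 45 44 42 48 57 62 70 85 86 87 86]
S0 248 [161 164 156 132 104  75  48  46  44  45  44  44  42  44  53  73  81  82
  83  86  86  86]
S0 250 [146 161 153 121 110 126  82  49  45  45  44  43  44  47  63  86  74  63
  65  73  79  71]
S0 252 [111 105 103  93 114 148 146 100  63  50  48  49  57  73  91  98  79  62
  60  62  63  60]
S0 254 [116  92  86  86  91 108 134 148 148 131 129 132 139 138 112  93  70  65
  70  65  68 105]
S1 236 [44 43 45 54 57 47 44 44 45 43 44 44 43 42 41 40 40 43 52 60 63 66]
S1 240 [53 59 64 63 60 50 44 44 44 44 44 41 43 43 42 47 56 60 62 61 63 61]
S1 244 [61 62 61 63 61 56 46 46 45 45 45 44 43 43 48 60 62 63 63 63 61 63]
S1 248 [108 111 108 103  86  61  47  45  47  45  45  45  44  45  49  60  61  62
  61  62  62  62]
S1 250 [102 107 103  89  81  95  80  51  46  46  46  46  45  46  65  90  76  63
  62  61  61  58]
S1 252 [107  90  88  85 113 155 154 105  66  51  49  50  56  73  94 101  84  64
  62  60  55  61]
S1 254 [123  96  91  90  96 114 141 156 157 138 136 138 137 117 103  87  69  62
  61  59  69  95]
[519.0552138  131.92669341  74.        ] [520.65676643 130.60527897  72.        ]
```

Run:
```python
from h import *
from bench import manip
manip.movel([520.6,130.2,95],rate=120);st('down')
manip.command_gripper(10,50);st('grip')
```

```text
down t=4.4 [521.2 130.4  95.7] F [-0.6 -0.2 -0.2] w=39.9 q [ 0.22  0.4   1.86  0.    0.89 -0.21]
grip t=4.8 [521.4 130.4  96.2] F [-0.3 -0.3  5.4] w=16.8 q [ 0.22  0.4   1.86  0.    0.89 -0.21]
```

Run:
```python
from h import *
from bench import manip
manip.movel([520.8,130.2,150],rate=80);st('lift')
manip.movel([456.8,121.6,135],quat(40),rate=120);st('over')
snap('2')
crop('2','scene',265,365,180,290,6)
crop('2','top',270,370,190,290,6)
```

```text
lift t=5.6 [520.4 130.1 149.5] F [ 0.3  0.1 -1.1] w=16.7 q [ 0.22  0.34  1.79 -0.    1.01 -0.21]
over t=6.3 [457.6 121.8 135.1] F [1.1 0.2 0.2] w=16.6 q [ 0.24  0.26  1.95 -0.    0.93 -0.46]
```

View pics/scene2c_265_180.png

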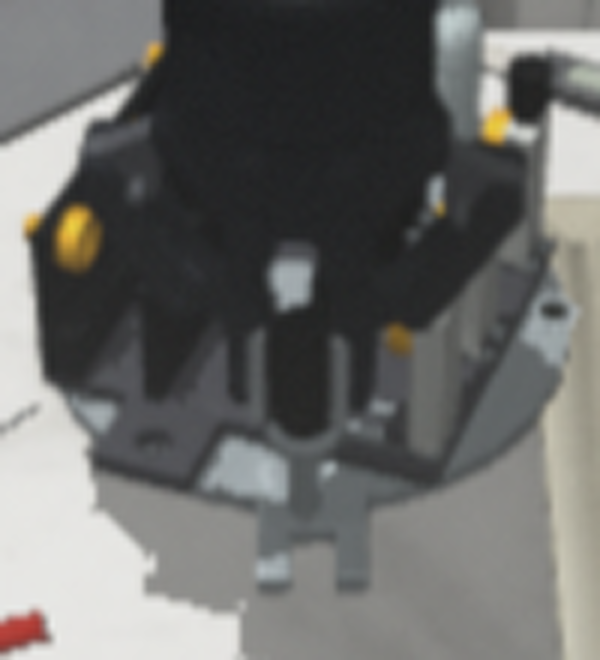

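View pics/top2c_270_190.png

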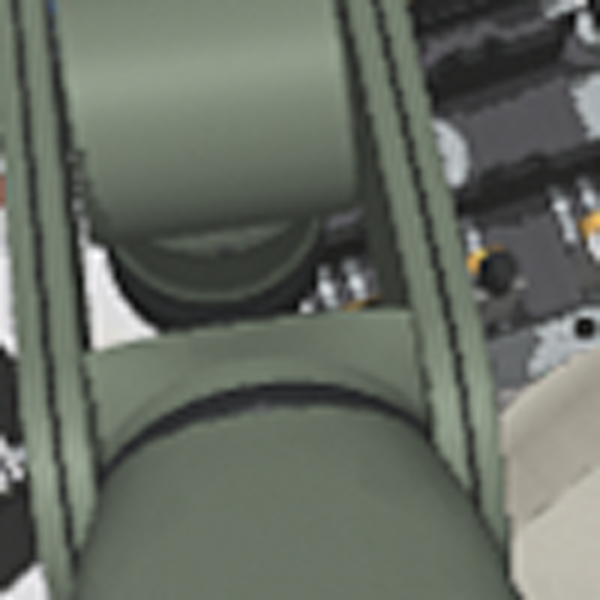

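Run:
```python
from h import *
S=load('scene2')
for z in(110,85,76,60): print(z,proj(S,(457.6,121.8,z)),(proj(S,(457.6,121.8,z))-[265,180])*6)
g=S['img'].max(2)
for v in (246,250,256,258,260,262,264): print(v,g[v,304:330])
for P in((453.2,118.1,60),):print(proj(S,P))
```

```text
110 [315.42716974 252.92055028] [302.56301844 437.52330169]
85 [315.47378462 262.4481532 ] [302.84270775 494.68891921]
76 [315.4901391  265.79084012] [302.94083461 514.74504073]
60 [315.51867634 271.62355826] [303.11205804 549.74134955]
246 [ 52  52  73  95  86  62  42  39  40  39  39  41  39  40  39  50  72  90
  84  56  45  46  65  99 100  90]
250 [ 76  78  85  87  82  74  76  58  43  41  41  42  41  40  42  53  78  91
  99 118 122  98  90  91  84  69]
256 [169 171 171 173 175 172 163 144 117  94  87  87  88  86  87  90  86  65
  58  58  56  58  56  60  60  61]
258 [172 171 173 178 188 188 176 168 151 102  86  87  88  97 135 170 153 110
 100  93  90  86  82  72  63  62]
260 [172 174 175 176 184 192 184 172 157 104  86  87  87  95 113 110 106 106
 105 106 106 106 104 103 102 101]
262 [134 136 138 142 149 158 167 168 153  98  85  87  86  86  94 105 106 106
 106 107 106 104  96  96  97  97]
264 [107  99  92  99 114 109 110 109 106  90  85  86  86  85  96 105 105 105
 104 105 105 101  90 101 110 116]
[318.49332832 271.84092858]
```

Run:
```python
from h import *
S=load('scene2');S0=load('scene0')
for d in (S0,S):
    for v in range(264,282): print(v,d['img'][v,304:330].sum(1)//3, (d['img'][v,304:330,2].astype(int)-d['img'][v,304:330,0])[:])
```

```text
264 [104  98  92 120 166 160 159 160 160 159 159 160 159 160 159 159 159 159
 159 159 158 145  96  97 105 111] [ 0  3  4  6 10 11 11 12 13 12 12 12 12 12 11 11 10 10 10 10 12 10  3  1
  1 -1]
265 [124 118 113 130 167 161 159 159 160 159 159 159 159 158 159 158 157 158
 158 158 156 144 106 118 125 130] [-2 -1  1  5 10 12 10 10 12 12 12 12 11 12 12 12 10 10 10 11 11  9  2 -1
 -1 -3]
266 [134 133 132 143 170 162 160 160 160 158 158 158 157 158 157 158 157 158
 159 159 157 146 116 126 128 130] [-2 -2 -2  3  9 11 10 11 11 10 10 11 11 11 11 10 10 11 10 10 11  8  1 -3
 -3 -3]
267 [136 135 137 149 171 165 163 162 160 151 148 147 146 145 144 145 149 158
 160 160 160 153 118 125 126 127] [-3 -3 -2  1  9 11 11 12 11  9  9  9 10 10 10 10  9 12 11 12 11  9  0 -2
 -4 -3]
268 [136 136 137 148 172 168 166 161 155 130 119 117 117 116 115 114 127 158
 163 163 162 156 121 123 125 125] [-3 -3 -2  2  9 12 12 11 10  8  7  8  8  8  8  8  8 11 11 11 11  9  2 -3
 -4 -4]
269 [135 135 137 147 172 167 165 161 149 113  92  91  91  93  92  92 113 159
 165 165 161 154 123 123 124 125] [-2 -3 -2  2  9 12 11 11 10  
[... 5084 characters left out ...]
3 128 106
 104 103 103 109 123 132 132 131] [-2 -3 -4 -3  1  1  1  2  1 -1 -2 -2 -3 -4 -2 -3 -3  0  1  2  1  0 -2 -3
 -4 -4]
279 [141 143 139 136 127 122 120 121 125 132 133 134 134 133 133 134 131 124
 124 124 124 127 134 136 135 134] [-2 -3 -3 -2 -2 -2 -2 -3 -2 -2 -4 -4 -2 -2 -4 -3 -3 -2 -1 -2 -2 -2 -3 -3
 -3 -4]
280 [154 171 144 138 137 135 132 133 132 133 133 133 135 135 134 135 133 133
 133 134 135 135 136 137 138 136] [-4 -3 -3 -2 -3 -3 -3 -4 -2 -3 -4 -3 -3 -3 -3 -3 -4 -3 -3 -3 -3 -4 -3 -3
 -3 -3]
281 [157 169 144 139 138 137 136 134 134 133 132 133 135 135 136 135 134 134
 133 134 134 135 137 136 137 137] [-3 -3 -3 -2 -3 -3 -3 -4 -4 -3 -3 -3 -4 -4 -3 -3 -3 -3 -4 -3 -4 -2 -4 -4
 -3 -3]
```

Run:
```python
from h import *
from bench import manip
manip.movel([455,120.6,124],rate=60);manip.wait(0.3);s=st('over')
d=snap('3',('scene',))['scene']
crop('3','scene',285,345,230,290,10)
p=s['tool_pos']
for z in (76,60): print(proj(d,(p[0],p[1],z)))
g=d['img'].sum(2)//3
for v in(258,262,265,268): print(v,g[v,308:326])
```

```text
over t=7.0 [455.2 120.6 124.2] F [ 0.6 -0.6 -0.6] w=16.4 q [ 0.23  0.27  1.97 -0.    0.9  -0.46]
[316.8165462  266.13831665]
[316.82940234 271.97107844]
258 [182 183 158 111  96 100  98  91  85  87  91  99  99  96  88  88  88  84]
262 [165 171 167 167 166 151 110  84  85  85  85  89 102 103 104 104 103 102]
265 [113 104 104 107 107  99  86  82  85  86  86  88 103 102 102 103 102 100]
268 [115 109 107 105 104  95  83  82  84  85  83  84  96 105 108 107 106 108]
```

View pics/scene3c_285_230.png

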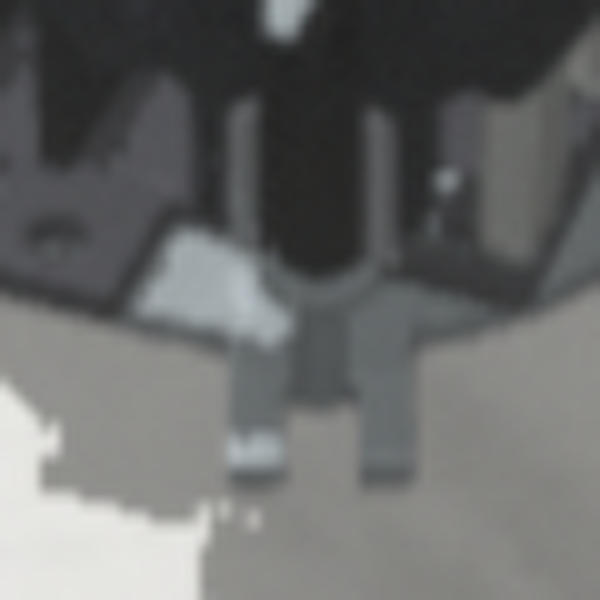

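Run:
```python
from h import *
from bench import manip
z=124
for z in (110,100,92,89,87,85.5,84,82.5,81):
    manip.movel([455,120.6,z],rate=50);s=st()
    if abs(s['force'][2])>6 or np.hypot(*s['force'][:2])>8: break
d=snap('4',('scene',))
crop('4','scene',285,345,230,290,10)
```

```text
t=7.5 [454.7 120.5 109.5] F [ 0.5  0.2 -0.5] w=16.7 q [ 0.23  0.29  1.99 -0.    0.86 -0.46]
 t=7.9 [454.7 120.5  99.6] F [ 0.1  0.4 -0.6] w=16.6 q [ 0.23  0.31  2.   -0.    0.84 -0.46]
 t=8.2 [454.7 120.5  91.6] F [-0.7  0.4 -0.2] w=16.7 q [ 0.23  0.32  2.01 -0.    0.82 -0.46]
 t=8.4 [454.9 120.6  88.9] F [-0.7 -1.2 -0.8] w=16.7 q [ 0.23  0.32  2.01  0.    0.81 -0.46]
 t=8.7 [454.9 120.6  86.9] F [-0.3 -0.3 -1.1] w=16.1 q [ 0.23  0.32  2.01  0.    0.8  -0.46]
 t=8.9 [454.9 120.6  85.4] F [ 0.2  0.7 -1. ] w=16.4 q [ 0.23  0.32  2.02  0.    0.8  -0.46]
 t=9.2 [455.2 120.6  85.1] F [-2.1 -1.  10.3] w=16.4 q [ 0.23  0.33  2.02 -0.    0.8  -0.46]
```

View pics/scene4c_285_230.png

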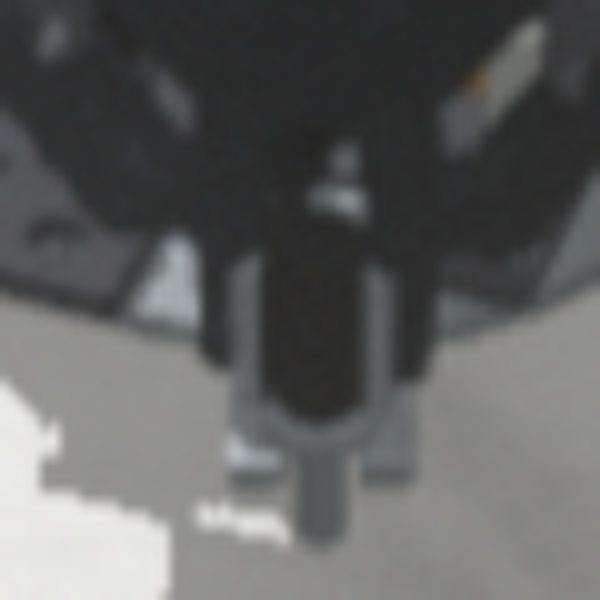

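Run:
```python
from h import *
from bench import manip
manip.movel([455,120.6,85.5],rate=40)
manip.command_gripper(32);st('rel')
manip.movel([455,120.6,160],rate=150)
manip.reach([560,-15,215],quat(25))
manip.command_gripper(38)
d=snap('5')
crop('5','scene',275,375,170,290,5)
crop('5','top',280,410,160,270,5);st()
```

```text
rel t=9.8 [455.  120.6  85.4] F [-0.4 -0.1  0.8] w=32.2 q [ 0.23  0.32  2.02 -0.    0.8  -0.46]
 t=11.5 [559.5 -14.  214.9] F [ 0.2 -0.  -0.2] w=38.2 q [-0.05  0.31  1.64  0.    1.18 -0.48]
```

View pics/scene5c_275_170.png

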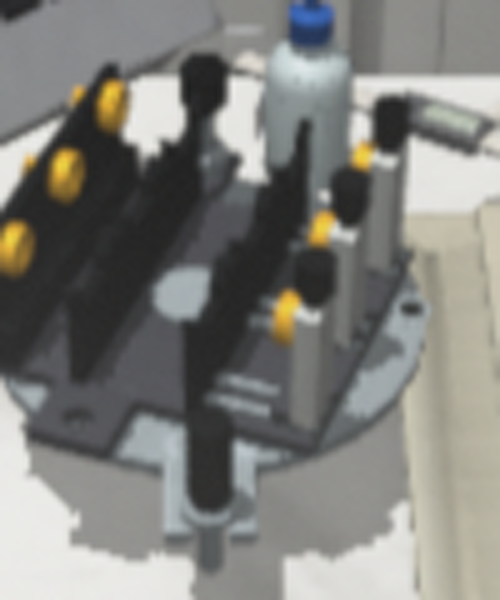

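View pics/top5c_280_160.png

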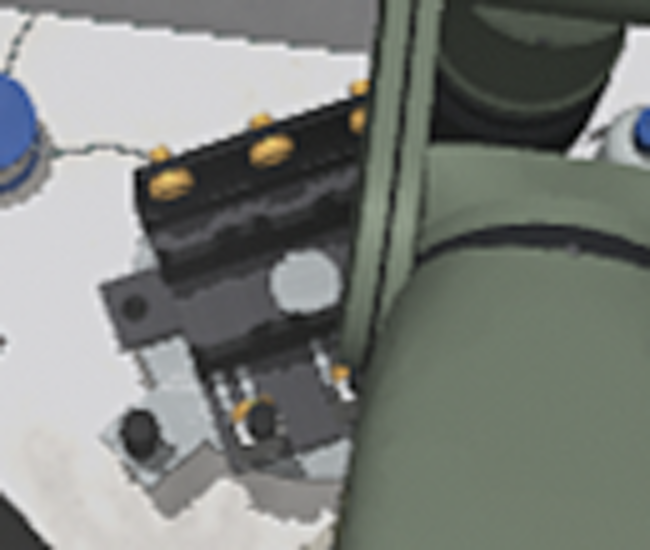

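The parked pin stands upright in the notch, grip at scene crop (210,470) and collar on the ear. Next is the plunger.

Run:
```python
from h import *
from bench import manip
manip.movel([604.5,-18.5,200],rate=200)
manip.movel([604.5,-18.5,145],rate=150);manip.wait(0.2)
s=st();p=s['tool_pos']
d=snap('6',('scene',))['scene']
crop('6','scene',285,355,150,220,8)
for z in(136,115): print(z,(proj(d,(p[0],p[1],z))-[285,150])*8)
```

```text
t=12.6 [605.2 -18.5 146.4] F [-0.3  0.3  0.3] w=37.7 q [-0.05  0.44  1.63  0.    1.07 -0.49]
136 [238.05372153 220.14267053]
115 [238.40246686 284.59031447]
```

View pics/scene6c_285_150.png

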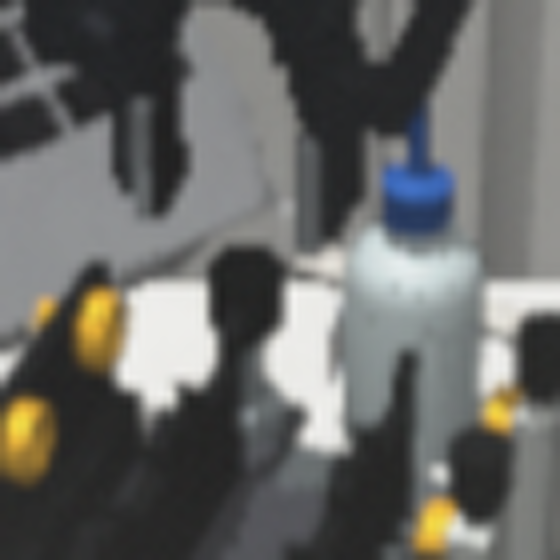

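Run:
```python
from h import *
from bench import manip
manip.movel([603.6,-19,107],rate=100);manip.wait(0.2);st('down')
manip.command_gripper(10,50);manip.wait(0.2);st('grip')
d=snap('7',('scene',))['scene']
crop('7','scene',285,355,150,220,8)
```

```text
down t=13.4 [604.1 -19.  107.8] F [ 0.4 -0.3 -1. ] w=38.4 q [-0.05  0.47  1.68 -0.    0.98 -0.49]
grip t=13.9 [603.6 -18.9 107.7] F [-2.7  1.2  5.1] w=20.4 q [-0.05  0.47  1.68  0.    0.98 -0.49]
```

View pics/scene7c_285_150.png

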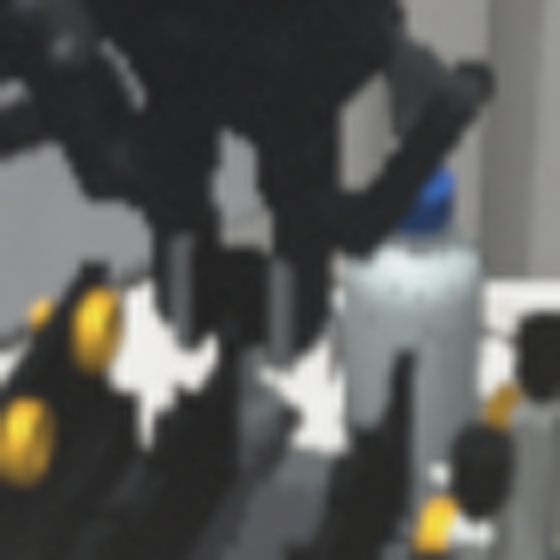

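Run:
```python
from h import *
from bench import manip
c=np.array([542,43.]);p0=np.array([603.6,-18.9])
manip.movel([603.6,-18.9,107.7+13.5],rate=40);st('lift')
def pose(deg,z=121.2):
    a=np.radians(-deg);v=p0-c;return [c[0]+v[0]*np.cos(a)-v[1]*np.sin(a),c[1]+v[0]*np.sin(a)+v[1]*np.cos(a),z]
for deg in (4,10,18):
    manip.movel(pose(deg),quat(25-deg),rate=60);s=st(str(deg))
    if np.linalg.norm(s['force'])>30: break
```

```text
lift t=14.5 [603.2 -19.1 120.5] F [ 0.8 -1.9 -8.4] w=20.0 q [-0.05  0.46  1.67 -0.    1.01 -0.49]
4 t=14.7 [599.  -23.3 120.8] F [ 1.6 -3.5 -9.3] w=20.1 q [-0.06  0.46  1.68 -0.    1.01 -0.43]
10 t=15.0 [592.1 -29.  121.2] F [ 2.  -3.6 -9.7] w=19.9 q [-0.07  0.45  1.69 -0.    1.   -0.33]
18 t=15.4 [581.9 -35.6 121.4] F [ 1.9 -5.7 -9.1] w=20.2 q [-0.08  0.43  1.72 -0.    0.99 -0.2 ]
```

Run:
```python
from h import *
from bench import manip
c=np.array([542,43.]);p0=np.array([603.6,-18.9])
def pose(deg,z=121.2):
    a=np.radians(-deg);v=p0-c;return [c[0]+v[0]*np.cos(a)-v[1]*np.sin(a),c[1]+v[0]*np.sin(a)+v[1]*np.cos(a),z]
for deg in (28,38,48,58,68,78):
    manip.movel(pose(deg),quat(25-deg),rate=60);s=manip.state()
    p=s['tool_pos'][:2]-c;u=p/np.linalg.norm(p);F=s['force'];print(deg,'rad',round(F[:2]@u,1),'tan',round(F[:2]@[u[1],-u[0]],1),'Fz',round(F[2],1),np.round(s['wrist_torque'],2),round(s['width'],1))
    if np.linalg.norm(s['force'])>35: break
st()
d=snap('8')
crop('8','scene',275,375,170,290,5)
crop('8','top',280,410,160,270,5)
```

```text
28 rad 7.3 tan 0.5 Fz -9.1 [-1.07 -0.26  0.04] 20.3
38 rad 9.6 tan -0.6 Fz -8.9 [-1.37 -0.21 -0.08] 20.0
48 rad 11.2 tan -1.1 Fz -8.7 [-1.67 -0.13 -0.2 ] 20.0
58 rad 13.1 tan -2.5 Fz -9.1 [-1.9   0.08 -0.33] 20.1
68 rad 12.8 tan -4.9 Fz -9.2 [-2.03  0.28 -0.4 ] 20.1
78 rad 11.2 tan -6.3 Fz -9.1 [-1.94  0.36 -0.48] 20.1
 t=17.8 [492.8 -32.1 121.1] F [ -0.9 -12.8  -9.1] w=20.1 q [-0.09  0.31  1.92 -0.01  0.91  0.84]
```

View pics/scene8c_275_170.png

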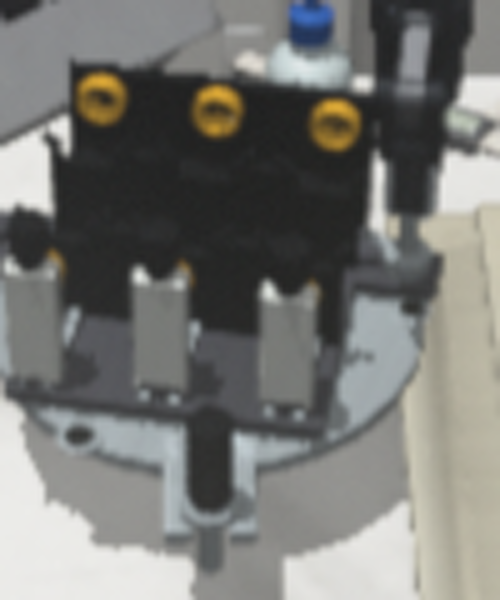

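View pics/top8c_280_160.png

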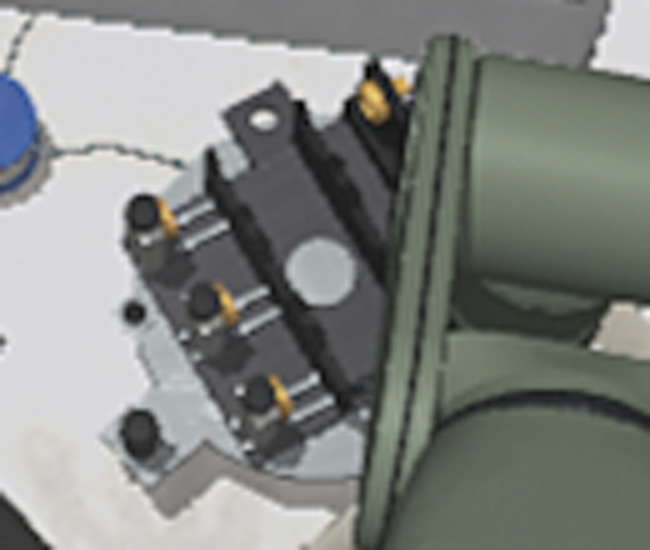

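Run:
```python
from h import *
from bench import manip
c=np.array([542,43.]);p0=np.array([603.6,-18.9])
def pose(deg,z=121.2):
    a=np.radians(-deg);v=p0-c;return [c[0]+v[0]*np.cos(a)-v[1]*np.sin(a),c[1]+v[0]*np.sin(a)+v[1]*np.cos(a),z]
for deg in (83,85,86.5,88,89,90,91):
    manip.movel(pose(deg),quat(25-deg),rate=40);manip.wait(0.1);s=manip.state()
    p=s['tool_pos'][:2]-c;u=p/np.linalg.norm(p);F=s['force'];tan=F[:2]@[u[1],-u[0]]
    print(deg,np.round(s['tool_pos'],1),'rad',round(F[:2]@u,1),'tan',round(tan,1),'Fz',round(F[2],1),np.round(s['wrist_torque'],2),round(s['width'],1))
    if tan<-12: break
```

```text
83 [486.4 -27.6 121. ] rad 10.9 tan -5.0 Fz -9.1 [-1.96  0.43 -0.56] 20.0
85 [484.  -25.6 120.9] rad 10.8 tan -4.9 Fz -9.7 [-1.9   0.42 -0.58] 20.2
86.5 [482.3 -24.1 120.9] rad 10.2 tan -5.7 Fz -9.3 [-1.9   0.45 -0.62] 20.0
88 [480.5 -22.5 120.9] rad 10.5 tan -6.7 Fz -9.1 [-1.84  0.46 -0.57] 20.1
89 [479.4 -21.5 120.9] rad 10.6 tan -6.5 Fz -8.6 [-1.87  0.44 -0.61] 19.9
90 [479.3 -21.3 121.2] rad 11.2 tan -9.5 Fz -9.2 [-2.3   0.18 -0.3 ] 20.1
91 [479.3 -21.1 121.6] rad 13.8 tan -13.7 Fz -8.6 [-2.87  0.01 -0.02] 20.1
```

Run:
```python
from h import *
from bench import manip
c=np.array([542,43.]);p0=np.array([603.6,-18.9])
def pose(deg,z=121.2):
    a=np.radians(-deg);v=p0-c;return [c[0]+v[0]*np.cos(a)-v[1]*np.sin(a),c[1]+v[0]*np.sin(a)+v[1]*np.cos(a),z]
manip.movel(pose(88.6),quat(25-88.6),rate=40);st()
for z in (118,115,112,109.5,108):
    manip.movel(pose(88.6,z),rate=40);s=st(str(z))
    if s['force'][2]>6: break
```

```text
t=20.6 [480.2 -22.2 121. ] F [ -2.2 -12.6  -9.9] w=20.1 q [-0.07  0.29  1.95 -0.01  0.9   1.04]
118 t=20.9 [480.  -22.  117.7] F [ -2.4 -13.1  -8.4] w=20.0 q [-0.07  0.3   1.95 -0.01  0.9   1.04]
115 t=21.1 [480.  -22.  114.8] F [ -2.5 -12.9  -8.6] w=20.1 q [-0.07  0.3   1.96 -0.    0.89  1.04]
112 t=21.4 [480.  -22.  111.9] F [ -3.8 -12.6  -7.7] w=20.1 q [-0.07  0.3   1.96 -0.    0.88  1.04]
109.5 t=21.6 [480.1 -22.  109.5] F [ -3.1 -12.4  -6.2] w=19.8 q [-0.07  0.31  1.96 -0.01  0.87  1.04]
108 t=21.9 [480.1 -22.  108. ] F [ -3.6 -13.6  -8.4] w=20.4 q [-0.07  0.31  1.97 -0.01  0.87  1.04]
```

Run:
```python
from h import *
from bench import manip
s=manip.state();p=s['tool_pos']
manip.command_gripper(38);st('rel')
manip.movel([p[0],p[1],190],rate=150)
# park away: to the right/front low
manip.reach([330,-180,260],quat(-65));st('away')
d=snap('9')
crop('9','scene',275,375,170,290,5)
crop('9','top',285,397,165,265,7)
crop('9','top',180,440,160,300,3)
for z0,c0 in((107,(484,-20)),):
    for n in('top','scene'):
        q,uv=topcirc(d[n],c0,100,140,16);print(n,len(q),q.mean(0).round(1),np.percentile(q[:,2],[50,90]).round(1))
```

```text
rel t=22.2 [482.6 -19.5 109.1] F [-0.1 -0.3  0.6] w=38.1 q [-0.06  0.31  1.96  0.    0.87  1.04]
away t=23.8 [ 330.4 -179.7  259.4] F [-0.   0.8  0. ] w=38.7 q [-0.53 -0.01  1.93  0.    1.23  0.61]
top 80 [480.2 -16.9 121.5] [122.5 125.4]
scene 125 [478.2 -18.3 118.2] [121.1 124.1]
```

View pics/scene9c_275_170.png

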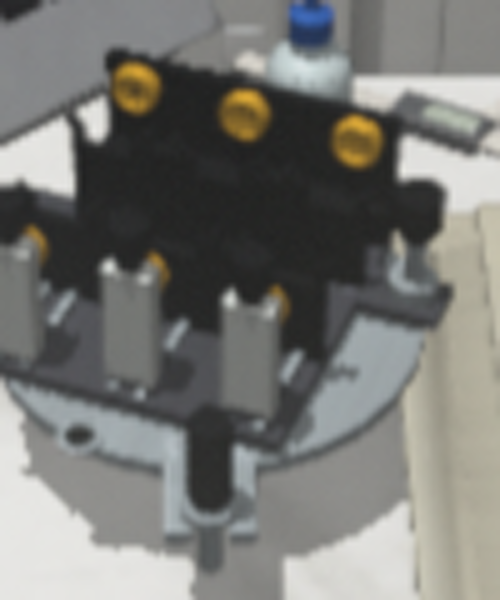

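View pics/top9c_285_165.png

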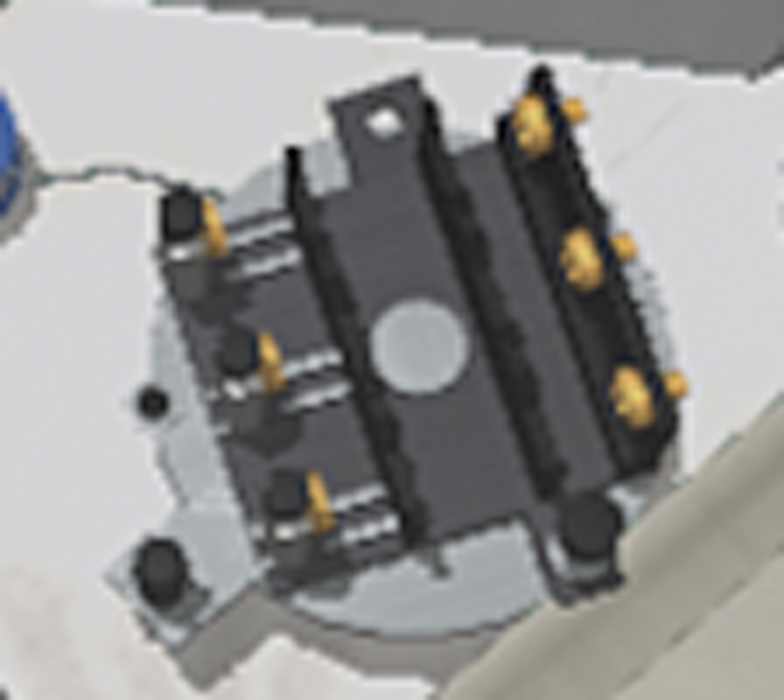

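View pics/top9c_180_160.png

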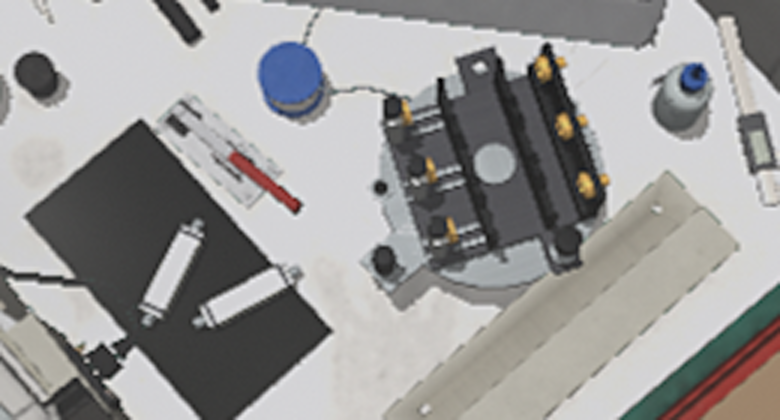

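```bash
cat > m9.py <<'E'
from h import *
T,S=load('top9'),load('scene9')
tk={};pts=[]
for n,d in(('T',T),('S',S)):
    hsv=cv2.cvtColor(d['img'],cv2.COLOR_RGB2HSV);W=cloud(d)
    m=((hsv[...,0]>14)&(hsv[...,0]<30)&(hsv[...,1]>110)&(hsv[...,2]>90)&(abs(W[...,0]-540)<120)&(abs(W[...,1]-50)<120)).astype(np.uint8)
    k,l,st_,c=cv2.connectedComponentsWithStats(m)
    for i in range(1,k):
        if st_[i,4]>8: print(n,'brass',st_[i].tolist(),c[i].round(2),W[l==i].mean(0).round(1),'ray120',ray(d,*c[i],120).round(1)[:2])
    m=((abs(W[...,0]-540)<130)&(abs(W[...,1]-50)<130)&(W[...,2]>140)&(W[...,2]<165)).astype(np.uint8)
    k,l,st_,c=cv2.connectedComponentsWithStats(m)
    for i in range(1,k):
        if st_[i,4]>8: print(n,'knob',st_[i].tolist(),c[i].round(2),W[l==i].mean(0).round(1),'ray152',ray(d,*c[i],152).round(1)[:2])
    q=W[(abs(W[...,0]-540)<130)&(abs(W[...,1]-50)<130)&(W[...,2]>112)&(W[...,2]<128)&(d['img'].max(2)<80)]
    for a in (115,):
        e=np.array([np.cos(np.radians(a)),np.sin(np.radians(a))]);h,b=np.histogram(q[:,:2]@e,bins=np.arange(-350,0,2.5)) if 0 else np.histogram(q[:,:2]@e,bins=np.arange(-300,0,3))
        print(n,[(int(x),int(y)) for x,y in zip(b,h) if y>3])
E
python3 m9.py
```

```text
T brass [358, 178, 6, 9, 38] [360.66 182.34] [615.8  12.  126. ] ray120 [617.8  11.6]
T brass [314, 194, 3, 7, 15] [314.93 197.27] [569.8 115.2 124.3] ray120 [571.1 115.3]
T brass [365, 198, 6, 8, 34] [367.68 201.74] [570.4  -8.  125.6] ray120 [572.1  -8.4]
T brass [322, 213, 4, 8, 19] [323.16 216.68] [527.4  91.9 115.6] ray120 [526.3  91.9]
T brass [372, 217, 6, 9, 35] [374.83 221.37] [525.1 -27.9 125.6] ray120 [526.5 -28.4]
T brass [329, 233, 3, 8, 17] [329.82 236.59] [480.4  72.3 121.3] ray120 [480.6  72.2]
T knob [307, 192, 7, 8, 46] [309.89 195.37] [565.2 126.3 151.4] ray152 [565.  126.3]
T knob [315, 212, 7, 7, 43] [318.14 215.  ] [521.  103.3 151.3] ray152 [520.8 103.3]
T knob [322, 232, 7, 8, 44] [325.  235.5] [475.   83.5 152.1] ray152 [475.1  83.5]
T [(-261, 5), (-258, 4), (-255, 11), (-252, 31), (-246, 6), (-231, 4), (-228, 8), (-225, 10), (-222, 27), (-219, 60), (-216, 47), (-213, 10), (-174, 7), (-171, 36), (-168, 42), (-165, 4), (-129, 4), (-123, 4)]
S brass [298, 182, 9, 11, 75] [301.79 186.92] [616.4   9.2 119.6] ray120 [616.    9.5]
S brass [319, 188, 10, 10, 78] [323.5  192.26] [571.  -11.  119.3] ray120 [570.4 -10.5]
S brass [342, 193, 9, 11, 79] [345.99 197.7 ] [525.1 -31.3 119.4] ray120 [524.7 -30.8]
S brass [280, 215, 4, 6, 9] [282.   217.11] [563.7 110.3 126.1] ray120 [569.5 105.7]
S brass [305, 221, 4, 5, 9] [306.78 223.  ] [517.8  86.9 125.2] ray120 [522.3  82.8]
S knob [272, 206, 9, 11, 80] [275.94 211.19] [563.1 124.6 149.4] ray152 [560.5 126.5]
S knob [297, 212, 8, 11, 73] [300.41 216.41] [518.7 102.  149.9] ray152 [516.8 103.7]
S knob [321, 218, 9, 12, 85] [325.01 222.99] [473.2  81.9 149.5] ray152 [471.2  83.9]
S [(-258, 88), (-255, 94), (-228, 5), (-225, 25), (-222, 59), (-219, 92), (-216, 35), (-213, 12), (-177, 4), (-174, 29), (-171, 47), (-168, 14)]
```

```bash
cat >> h.py <<'E'
E2=np.array([np.cos(np.radians(114.2)),np.sin(np.radians(114.2))])
N2=np.array([np.cos(np.radians(24.2)),np.sin(np.radians(24.2))])
def slide(p,z,sgn,n,step,fmax,rate=30):
    """move along sgn*E2 in steps from p until opposing force exceeds fmax"""
    from bench import manip
    p=np.array(p,float);d=0
    for i in range(n):
        d+=step
        q=p+sgn*E2*d;manip.movel([q[0],q[1],z],rate=rate);s=manip.state();f=s['force'][:2]@E2*sgn
        pos=(s['tool_pos'][:2])@E2
        print('  d=%.1f pos %.1f opp %.1f lat %.1f Fz %.1f w %.1f'%(d,pos,f,s['force'][:2]@N2,s['force'][2],s['width']))
        if f<-fmax: break
    return manip.state()
E
python3 - <<'E'
from h import *
from bench import manip
manip.command_gripper(32,30)
for nm,k in(('3',np.array([564.5,126.])),('1',np.array([474.6,83.]))):
    manip.reach([k[0],k[1],200],quat(24.2))
    manip.movel([k[0],k[1],146],rate=120);s=st('at'+nm)
    manip.command_gripper(8,30);s=st('grip'+nm);print('e pos',s['tool_pos'][:2]@E2)
    slide(k,146,1,5,2,9)
    manip.wait(0.1);st()
    manip.command_gripper(32)
    s=manip.state();p=s['tool_pos'];print('rel',np.round(p,1));manip.movel([p[0],p[1],190],rate=150)
E
```

```text
at3 t=26.2 [564.9 125.6 146.6] F [ 1.3 -0.3 -0. ] w=32.0 q [ 0.2   0.4   1.7  -0.    1.04 -0.22]
grip3 t=26.5 [563.6 125.2 147.3] F [-3.8 -3.7  4.9] w=14.3 q [ 0.2   0.4   1.7  -0.    1.05 -0.22]
e pos -116.86608372723151
  d=2.0 pos -115.1 opp -1.9 lat -4.6 Fz 4.7 w 14.4
  d=4.0 pos -114.6 opp -6.9 lat -5.8 Fz 4.9 w 14.3
  d=6.0 pos -113.9 opp -10.5 lat -7.9 Fz 6.0 w 14.9
 t=27.4 [561.6 127.4 147.2] F [ -2.6 -13.2   4.8] w=14.2 q [ 0.21  0.4   1.7  -0.01  1.05 -0.21]
rel [562.4 131.9 146.4]
at1 t=29.2 [475.4  83.3 145.9] F [ 0.6  0.6 -0.2] w=31.9 q [ 0.15  0.26  1.91  0.    0.96 -0.27]
grip1 t=29.5 [473.1  82.5 146.7] F [-4.  -2.   3.8] w=14.3 q [ 0.15  0.26  1.92 -0.    0.97 -0.27]
e pos -118.65831184969667
  d=2.0 pos -117.1 opp -2.0 lat -5.2 Fz 3.1 w 14.2
  d=4.0 pos -115.2 opp -1.8 lat -5.1 Fz 2.9 w 14.7
  d=6.0 pos -113.5 opp -2.8 lat -5.7 Fz 2.7 w 14.6
  d=8.0 pos -113.3 opp -10.5 lat -6.1 Fz 1.4 w 14.6
 t=30.6 [471.   87.4 146.7] F [ -1.7 -11.8   1.4] w=14.4 q [ 0.16  0.26  1.92 -0.01  0.97 -0.26]
rel [471.8  90.6 146.5]
```

Run:
```python
from h import *
T,S=load('top9'),load('scene9')
O=np.array([542,43.])
for n,d in(('T',T),('S',S)):
    W=cloud(d)
    q=W[(abs(W[...,0]-540)<130)&(abs(W[...,1]-50)<130)&(W[...,2]>116)&(W[...,2]<129)&(d['img'].max(2)<75)]
    e=(q[:,:2]-O)@E2;nn=(q[:,:2]-O)@N2
    print(n,np.histogram(e,bins=np.arange(-90,90,3))[0].tolist())
    for lo,hi in((-45,-15),(8,35)):
        m=(e>lo)&(e<hi)&(abs(nn)<75)
        # robust line
        for _ in range(3):
            A=np.polyfit(nn[m],e[m],1);m=m&(abs(np.polyval(A,nn)-e)<6)
        print(n,lo,'slope deg',np.degrees(A[0]).round(2),'e@n -50,0,50',np.polyval(A,[-50,0,50]).round(1),'n range',nn[m].min().round(1),nn[m].max().round(1),m.sum(),'std',np.std(np.polyval(A,nn[m])-e[m]).round(1))
for nm,P in(('cup3S',(616,9.5)),('cup2S',(570.4,-10.5)),('cup1S',(524.7,-30.8)),('cup3T',(615.8,12)),('cup1T',(525.1,-27.9)),('k3grip',(563.6,125.2)),('k3back',(561.6,127.4)),('k1grip',(473.1,82.5)),('k1back',(471,87.4)),('plungerrel',(482.6,-19.5))):
    v=np.array(P)-O;print(nm,'n %.1f e %.1f'%(v@N2,v@E2))
```

```text
T [0, 0, 0, 0, 0, 0, 3, 10, 11, 30, 1, 4, 2, 0, 0, 0, 4, 8, 10, 13, 42, 48, 12, 2, 0, 0, 0, 0, 0, 0, 0, 0, 0, 0, 0, 0, 18, 37, 10, 0, 0, 0, 0, 0, 0, 0, 0, 0, 1, 2, 0, 3, 3, 3, 0, 0, 0, 0, 0]
T -45 slope deg 0.15 e@n -50,0,50 [-26.9 -26.8 -26.7] n range -74.4 73.0 79 std 2.0
T 8 slope deg -0.55 e@n -50,0,50 [22.6 22.1 21.6] n range -61.3 73.2 65 std 1.7
S [0, 0, 0, 0, 0, 0, 2, 41, 102, 16, 0, 0, 0, 0, 0, 0, 2, 3, 16, 36, 67, 30, 8, 0, 0, 0, 0, 0, 0, 0, 0, 0, 0, 0, 2, 18, 27, 22, 0, 0, 0, 0, 0, 0, 0, 0, 1, 0, 0, 0, 0, 0, 0, 0, 0, 0, 0, 0, 0]
S -45 slope deg -0.11 e@n -50,0,50 [-29.3 -29.4 -29.5] n range -74.7 69.2 104 std 2.3
S 8 slope deg 0.32 e@n -50,0,50 [19.3 19.6 19.9] n range -63.8 67.0 69 std 2.3
cup3S n 53.8 e -60.9
cup2S n 4.0 e -60.4
cup1S n -46.0 e -60.2
cup3T n 54.6 e -58.5
cup1T n -44.5 e -57.7
k3grip n 53.4 e 66.1
k3back n 52.5 e 68.9
k1grip n -46.7 e 64.3
k1back n -46.6 e 69.6
plungerrel n -79.8 e -32.7
```

```bash
cat >> h.py <<'E'
def resistors(T,S=None):
    out=[]
    for n,d in(('T',T),('S',S)):
        if d is None: continue
        W=cloud(d);hsv=cv2.cvtColor(d['img'],cv2.COLOR_RGB2HSV)
        m=((W[...,2]>12)&(W[...,2]<40)&(abs(W[...,0]-420)<110)&(abs(W[...,1]-265)<95)&(hsv[...,2]>140)&(hsv[...,1]<60)).astype(np.uint8)
        k,l,s_,c=cv2.connectedComponentsWithStats(m)
        for i in range(1,k):
            if s_[i,4]<60: continue
            yx=np.argwhere(l==i)[:,::-1].astype(np.float32)
            P=np.array([ray(d,u,v,20)[:2] for u,v in yx],np.float32)
            r=cv2.minAreaRect(P);b=cv2.boxPoints(r);w,h=r[1]
            ev,V=np.linalg.eigh(np.cov(P.T));a=np.degrees(np.arctan2(V[1,1],V[0,1]))%180
            print(n,'res',s_[i].tolist(),'mean',P.mean(0).round(1),'rect',np.round(r[0],1),np.round(r[1],1),'axis deg %.1f'%a)
            out.append((n,P.mean(0),np.array(r[0]),a))
    return out
E
python3 - <<'E'
from h import *
from bench import manip
manip.reach([330,-180,260],quat(0))
manip.command_gripper(40,40)
d=snap('10');resistors(d['top'],d['scene']);st()
crop('10','top',180,440,160,300,3)
crop('10','scene',140,320,230,340,4)
E
```

```text
T res [227, 234, 20, 34, 244] mean [446.  298.7] rect [446.3 298.8] [20.7 93.4] axis deg 160.2
T res [245, 248, 34, 21, 248] mean [432.7 234.5] rect [432.9 234.2] [20.2 93.7] axis deg 124.5
S res [280, 306, 13, 13, 62] mean [449.9 206.9] rect [448.  207.5] [20.  30.5] axis deg 103.7
 t=32.9 [ 330.3 -179.6  259.8] F [ 0.9  0.3 -0.9] w=40.2 q [-0.53 -0.01  1.93  0.    1.23 -0.53]
```

View pics/top10c_180_160.png

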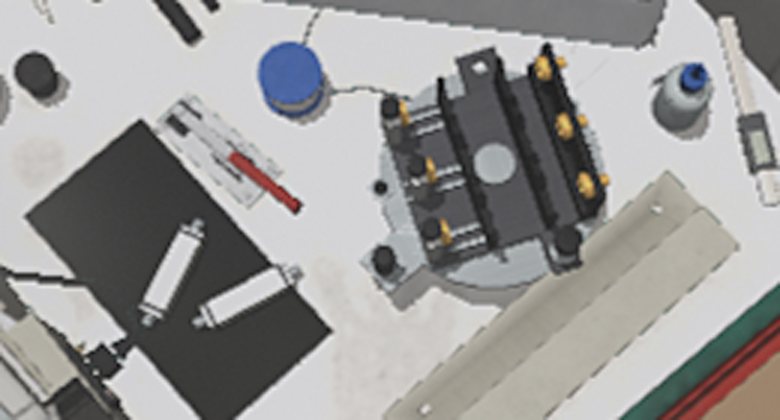

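View pics/scene10.png

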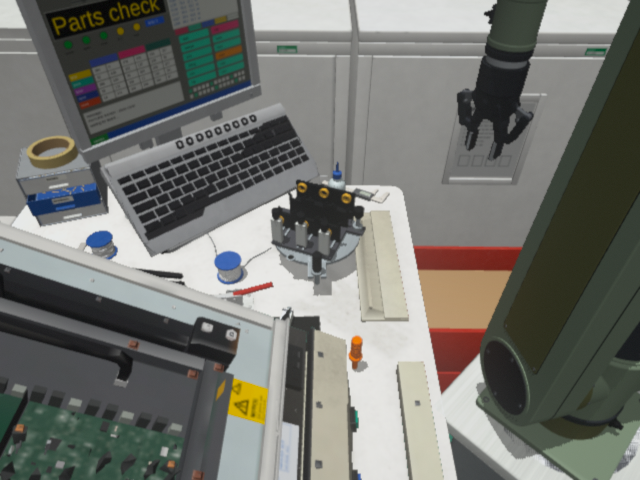

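Run:
```python
from h import *
T=load('top10');W=cloud(T)
X=range(340,521,12);print('y    ',[y for y in range(400,200,-12)])
for x in X: print(x,[int(np.nanmax(np.where((abs(W[...,0]-x)<7)&(abs(W[...,1]-y)<7),W[...,2],-99))) for y in range(400,200,-12)])
crop('10','top',180,280,220,320,6)
```

```text
y     [400, 388, 376, 364, 352, 340, 328, 316, 304, 292, 280, 268, 256, 244, 232, 220, 208]
340 [287, 286, 279, 273, 213, 137, 136, 117, 4, 5, 6, 6, 6, 6, 4, 4, 3]
352 [291, 289, 279, 222, 134, 134, 108, 106, 4, 3, 4, 5, 9, 4, 6, 6, 5]
364 [297, 293, 219, 135, 133, 105, 108, 108, 103, 5, 6, 6, 6, 7, 7, 6, 5]
376 [300, 254, 132, 131, 1, 2, 106, 102, 102, 6, 8, 8, 7, 10, 10, 6, 6]
388 [262, 167, 128, 2, 5, 5, 4, 96, 102, 6, 9, 6, 6, 8, 7, 9, 8]
400 [172, 4, 6, 3, 4, 7, 94, 101, 98, 7, 18, 21, 21, 6, 6, 8, 5]
412 [112, 112, 110, 108, 107, 103, 102, 101, 25, 24, 18, 27, 27, 24, 6, 6, 5]
424 [108, 112, 110, 108, 105, 102, 95, 25, 25, 24, 7, 24, 25, 25, 26, 25, 5]
436 [3, 6, 4, 5, 6, 6, 4, 23, 26, 26, 6, 5, 20, 24, 26, 28, 28]
448 [5, 5, 5, 6, 6, 5, 5, 20, 26, 26, 16, 11, 11, 21, 25, 26, 28]
460 [8, 8, 8, 6, 6, 7, 8, 9, 24, 26, 25, 5, 5, 9, 6, 25, 25]
472 [7, 7, 6, 8, 7, 8, 8, 4, 22, 27, 25, 7, 7, 8, 8, 4, 3]
484 [5, 7, 7, 6, 5, 6, 7, 6, 5, 22, 25, 7, 7, 5, 5, 3, 4]
496 [9, 9, 7, 7, 5, 7, 5, 7, 6, 15, 17, 4, 4, 5, 5, 4, 55]
508 [7, 5, 7, 7, 5, 6, 8, 8, 5, 5, 6, 9, 7, 9, 6, 51, 55]
520 [5, 6, 5, 6, 6, 6, 5, 8, 5, 5, 7, 5, 10, 40, 46, 51, 51]
```

View pics/top10c_180_220.png

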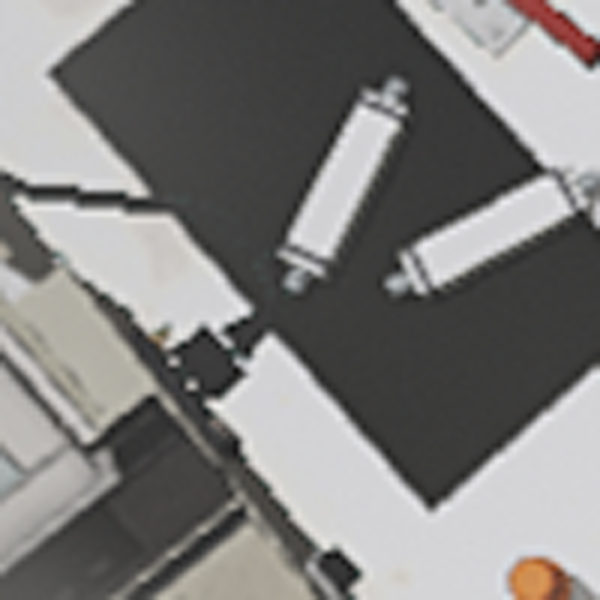

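Run:
```python
from h import *
T=load('top10');W=cloud(T)
A=np.array([446,298.8]);u=np.array([-.941,.339]);w=np.array([.339,.941])
m=(W[...,2]>55)&(np.hypot(W[...,0]-A[0],W[...,1]-A[1])<75)
q=W[m];al=(q[:,:2]-A)@u;ac=(q[:,:2]-A)@w
i=np.argsort(np.hypot(al,ac))[:12]
for j in i: print(q[j].round(0),'along %.0f across %.0f'%(al[j],ac[j]))
for lo in range(-40,60,10):
    k=(ac>=lo)&(ac<lo+10)
    if k.any(): print('across',lo,'min along',al[k].min().round(0),'z',q[k][:,2].min().round(0),q[k][:,2].max().round(0))
```

```text
[412. 324. 100.] along 40 across 12
[415. 327.  96.] along 39 across 16
[410. 321.  99.] along 41 across 9
[409. 320.  93.] along 42 across 7
[407. 317.  94.] along 43 across 4
[412. 326. 100.] along 41 across 14
[411. 325.  92.] along 42 across 13
[415. 329.  97.] along 40 across 18
[408. 321.  98.] along 43 across 8
[417. 332.  95.] along 39 across 22
[407. 319.  95.] along 44 across 6
[404. 313. 100.] along 45 across -1
across -20 min along 52.0 z 90.0 103.0
across -10 min along 45.0 z 90.0 100.0
across 0 min along 41.0 z 91.0 102.0
across 10 min along 39.0 z 92.0 100.0
across 20 min along 39.0 z 94.0 103.0
across 30 min along 41.0 z 97.0 106.0
across 40 min along 43.0 z 97.0 107.0
across 50 min along 49.0 z 100.0 108.0
```

Run:
```python
from h import *
from bench import manip
A=np.array([446,298.8]);u=np.array([-.941,.339]);g=A-9.5*u
print(manip.ik([g[0],g[1],16],quat(70.2)))
manip.reach([g[0],g[1],200],quat(70.2))
manip.movel([g[0],g[1],60],rate=180);manip.movel([g[0],g[1],16.5],rate=60);st('dn')
manip.command_gripper(12,50);st('grip')
manip.movel([g[0],g[1],60],rate=80);s=st('lift')
manip.movel([g[0],g[1],210],rate=200)
s=st()
O=np.array([542,43.]);L3=O+53.2*N2-0.7*E2;t=L3-9.5*E2
manip.reach([t[0],t[1],205],quat(24.2));st('over3')
d=snap('11')
crop('11','scene',255,375,140,260,5)
```

```text
[ 5.54973868e-01  5.12104736e-01  1.92035059e+00 -4.44089210e-16
  7.09137324e-01 -6.70247267e-01]
dn t=36.5 [455.2 295.7  16.6] F [ 0.1 -0.5  0.3] w=39.7 q [ 0.55  0.51  1.92  0.    0.71 -0.67]
grip t=36.8 [455.3 295.8  17.1] F [-0.7 -0.2  3. ] w=18.5 q [ 0.55  0.51  1.92 -0.    0.71 -0.67]
lift t=37.5 [454.6 295.4  59.8] F [-0.2 -0.6 -1. ] w=18.7 q [ 0.55  0.45  1.88 -0.    0.81 -0.67]
 t=38.4 [454.2 295.1 208.6] F [-0.3  0.2 -0.8] w=18.8 q [ 0.55  0.29  1.69  0.    1.16 -0.67]
over3 t=39.4 [594.2  56.5 204.6] F [-0.5  0.4 -1.7] w=18.8 q [ 0.08  0.38  1.57  0.    1.19 -0.35]
```

View pics/scene11c_255_140.png

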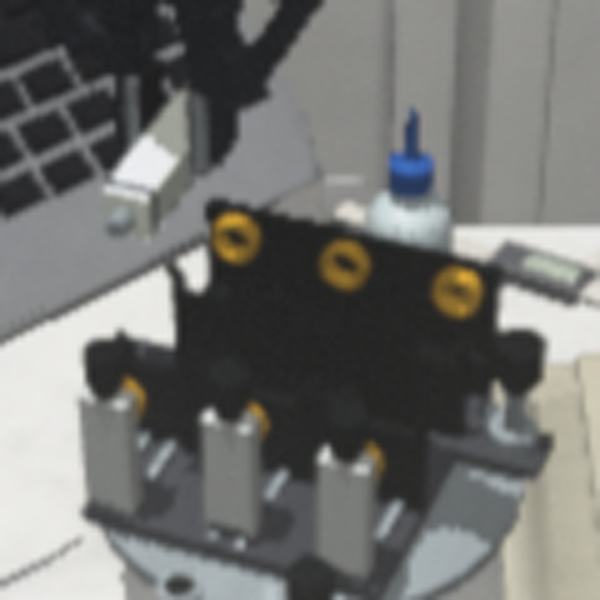

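Run:
```python
from h import *
S=load('scene11')
t=np.array([594.2,56.5])
for m in (5,9.5,14):
    mid=t+m*E2
    for k in (39,49): 
        P=np.append(mid+k*E2,199.5);print(m,k,(proj(S,P)-[255,140])*5)
```

```text
5 39 [130.72098131 203.72626132]
5 49 [119.43107241 218.29138883]
9.5 39 [125.66169036 210.25325977]
9.5 49 [114.29438072 224.91824207]
14 39 [120.5677871  216.82491159]
14 49 [109.12227803 231.59077909]
```

Run:
```python
from h import *
from bench import manip
O=np.array([542,43.]);L3=O+53.2*N2-0.7*E2;t=L3-9.5*E2
manip.movel([t[0],t[1],150],rate=120)
for z in (138,132,128,126,125,124,123.3):
    manip.movel([t[0],t[1],z],rate=40);s=st()
    if s['force'][2]>6 or np.hypot(*s['force'][:2])>10: break
d=snap('12',('scene',))
crop('12','scene',255,375,140,260,5)
```

```text
t=40.6 [594.6  55.5 137.8] F [-0.2 -0.9  0.1] w=19.1 q [ 0.07  0.44  1.66  0.    1.04 -0.35]
 t=40.9 [594.5  55.5 131.6] F [ 0.2  0.6 -0.7] w=18.8 q [ 0.07  0.44  1.67  0.    1.03 -0.35]
 t=41.1 [594.5  55.5 127.7] F [-0.3  0.8 -1. ] w=18.9 q [ 0.07  0.45  1.68 -0.    1.02 -0.35]
 t=41.4 [594.6  55.5 125.9] F [-0.6 -0.4 -0.9] w=18.7 q [ 0.07  0.45  1.68  0.    1.02 -0.35]
 t=41.6 [594.8  55.5 125.1] F [-0.1 -1.1 -0.3] w=18.7 q [ 0.07  0.45  1.68 -0.    1.01 -0.35]
 t=41.9 [594.9  55.5 125.1] F [-1.4  0.5  6.4] w=18.8 q [ 0.07  0.45  1.68  0.    1.01 -0.35]
```

View pics/scene12c_255_140.png

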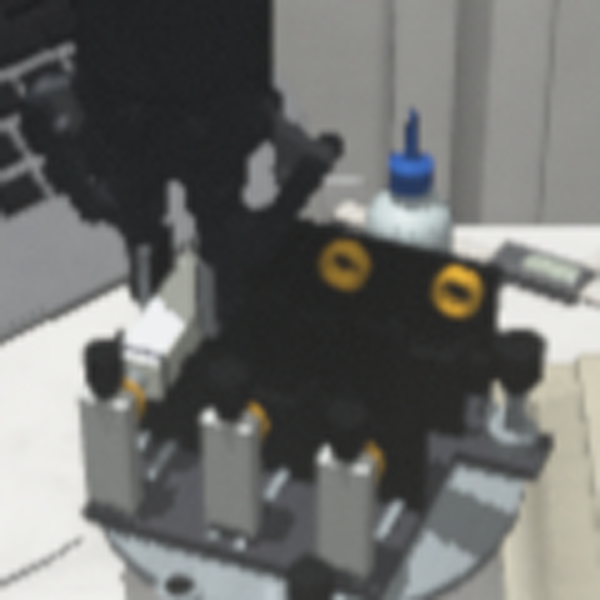

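```bash
cat >> h.py <<'E'
O=np.array([542,43.])
def push_tail(n0,e0=68.7,fmax=16):
    from bench import manip
    k=O+n0*N2+e0*E2
    manip.reach([k[0],k[1],200],quat(24.2))
    manip.command_gripper(32,40)
    manip.movel([k[0],k[1],146],rate=120);st('at')
    manip.command_gripper(8,40);s=st('grip');print('e0',(s['tool_pos'][:2]-O)@E2)
    q=k-E2*18;manip.movel([q[0],q[1],146],rate=50);s=manip.state();print('18: e',(s['tool_pos'][:2]-O)@E2,'opp',-(s['force'][:2]@E2))
    slide(q,146,-1,10,1.5,fmax)
    manip.wait(0.3);s=st();print('e1',(s['tool_pos'][:2]-O)@E2,'opp',s['force'][:2]@E2)
E
python3 - <<'E'
from h import *
from bench import manip
manip.command_gripper(32);st('rel')
s=manip.state();p=s['tool_pos'];manip.movel([p[0],p[1],195],rate=150)
push_tail(53.0)
d=snap('13',('scene',))
crop('13','scene',255,375,140,260,5)
E
```

```text
rel t=42.2 [594.6  55.5 123.8] F [-1.2 -0.6  0.2] w=32.2 q [ 0.07  0.45  1.68 -0.    1.01 -0.35]
at t=44.1 [562.7 127.2 146.3] F [0.3 0.1 0.4] w=31.9 q [ 0.2   0.4   1.7   0.    1.04 -0.22]
grip t=44.4 [562.6 127.3 147.2] F [-0.7 -1.   4.5] w=14.5 q [ 0.2   0.4   1.7  -0.    1.04 -0.22]
e0 68.4377835938564
18: e 50.752441787509476 opp -0.5189171523402807
  d=1.5 pos -133.1 opp -1.9 lat -2.1 Fz 6.1 w 14.4
  d=3.0 pos -134.5 opp -2.4 lat -1.7 Fz 6.9 w 14.1
  d=4.5 pos -135.9 opp -2.3 lat -1.7 Fz 6.1 w 14.1
  d=6.0 pos -137.4 opp -3.4 lat -1.2 Fz 5.8 w 13.9
  d=7.5 pos -138.9 opp -3.6 lat -2.0 Fz 6.3 w 14.1
  d=9.0 pos -139.7 opp -4.6 lat -1.5 Fz 7.0 w 14.5
  d=10.5 pos -139.8 opp -9.8 lat -1.9 Fz 7.2 w 14.0
  d=12.0 pos -140.0 opp -12.9 lat -2.1 Fz 7.6 w 14.3
  d=13.5 pos -140.1 opp -17.3 lat -1.9 Fz 8.3 w 14.2
 t=47.4 [572.9 103.9 147.1] F [-8.  15.2  8.6] w=13.9 q [ 0.15  0.41  1.69  0.01  1.05 -0.27]
e1 42.84360133292299 opp 17.175448836372105
```

View pics/scene13c_255_140.png

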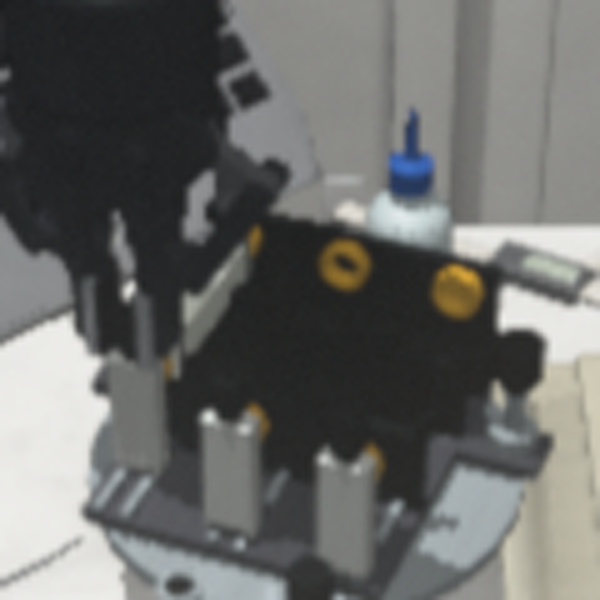

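Run:
```python
from h import *
from bench import manip
manip.command_gripper(30);s=st('rel')
p=s['tool_pos'];manip.movel([p[0],p[1],200],rate=150)
manip.command_gripper(42,50)
manip.reach([330,-150,260],quat(0))
d=snap('14');resistors(d['top']);st()
crop('14','top',285,397,165,265,7)
crop('14','scene',255,375,140,260,5)
```

```text
rel t=47.8 [575.3  98.4 145.9] F [-0.1 -0.2 -0.3] w=30.0 q [ 0.15  0.41  1.69 -0.    1.05 -0.27]
T res [245, 248, 34, 21, 243] mean [432.4 234.9] rect [432.9 234.3] [20.  93.7] axis deg 124.5
 t=50.0 [ 330.8 -149.7  259.8] F [ 0.1  0.2 -0.6] w=41.9 q [-0.46 -0.04  1.95  0.    1.23 -0.46]
```

View pics/top14c_285_165.png

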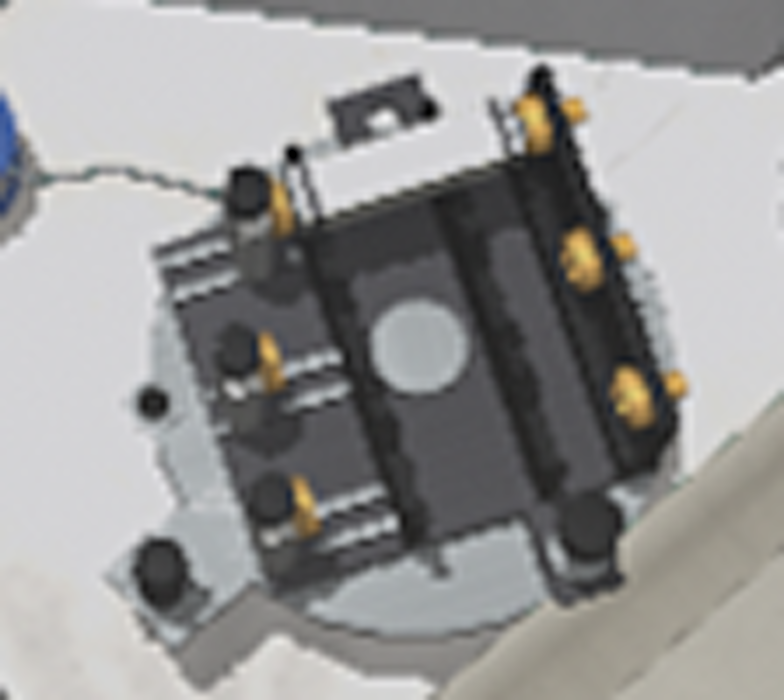

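View pics/scene14c_255_140.png

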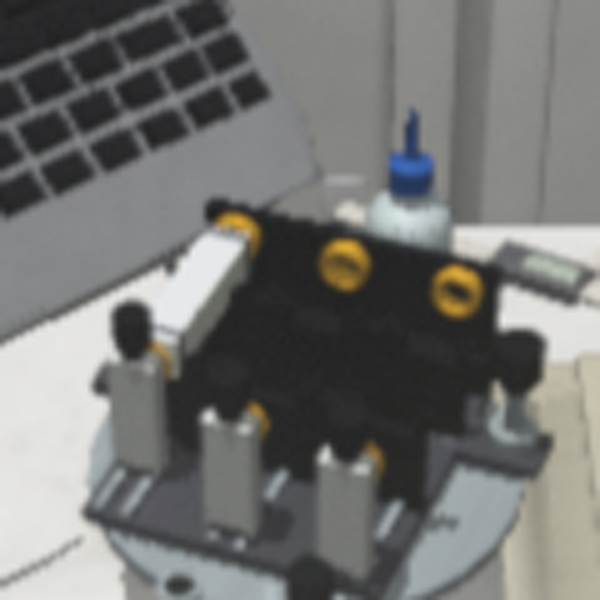

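Resistor A sits in nest 3, white body at top crop (410,175), with its stubs in both cups. Resistor B is next.

Run:
```python
from h import *
from bench import manip
g=np.array([432.7,234.6])
manip.reach([g[0],g[1],180],quat(34.5))
manip.movel([g[0],g[1],60],rate=180);manip.movel([g[0],g[1],16.5],rate=60);st('dn')
manip.command_gripper(12,50);st('grip')
manip.movel([g[0],g[1],60],rate=80);st('lift')
manip.movel([g[0],g[1],205],rate=200)
t=O-46.6*N2-0.7*E2
manip.reach([t[0],t[1],205],quat(24.2));manip.wait(0.2);s=st('over1')
d=snap('15',('scene',))['scene']
crop('15','scene',275,395,140,260,5)
p=s['tool_pos'][:2]
for k in(39,49): print((proj(d,np.append(p+k*E2,s['tool_pos'][2]-4.6))-[275,140])*5)
```

```text
dn t=53.2 [432.9 234.7  16.6] F [ 0.   0.2 -0.2] w=42.3 q [ 0.47  0.46  2.04  0.    0.65 -0.13]
grip t=53.5 [433.  234.7  17. ] F [-0.8 -0.3  3.5] w=19.0 q [ 0.47  0.46  2.04  0.    0.65 -0.13]
lift t=54.2 [432.4 234.4  59.8] F [ 0.1 -0.1 -1. ] w=18.7 q [ 0.47  0.39  2.    0.    0.76 -0.13]
over1 t=56.2 [499.6  24.6 204.9] F [-0.8 -0.3 -1.2] w=18.9 q [ 0.03  0.23  1.79  0.    1.12 -0.4 ]
[273.81991039 268.05622426]
[264.05358813 283.63015673]
```

View pics/scene15c_275_140.png

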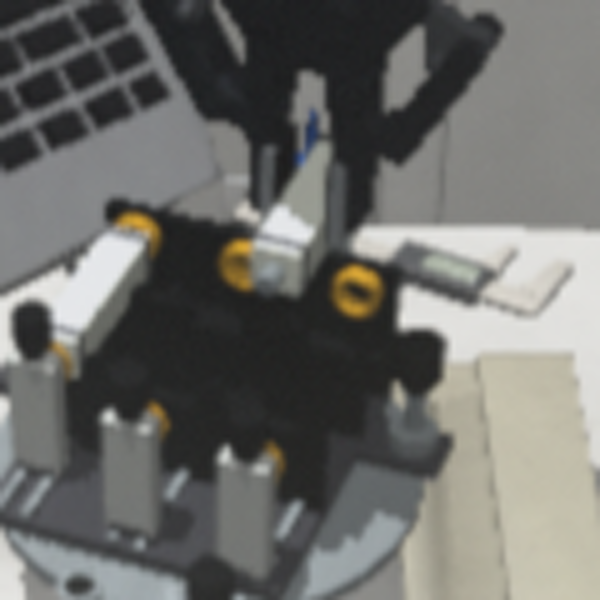

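Run:
```python
from h import *
crop('15','scene',315,350,165,205,15)
d=load('scene15');p=np.array([499.6,24.6]);im=cv2.imread('pics/scene15c_315_165.png')
N3=np.append(N2,0);E3=np.append(E2,0);Z=np.array([0,0,1]);c0=np.append(p,200.3)
for k in(-39,39):
    q=[c0+k*E3+a*10*N3+b*10*Z for a,b in((-1,-1),(1,-1),(1,1),(-1,1))]
    uv=((proj(d,np.array(q))-[315,165]+.5)*15-.5).astype(int);cv2.polylines(im,[uv.reshape(-1,1,2)],True,(0,255,0),1)
uv=((proj(d,c0+49*E3)-[315,165]+.5)*15-.5).astype(int);cv2.circle(im,tuple(int(x) for x in uv),4,(0,0,255),-1)
cv2.imwrite('pics/b15.png',im)
```

```text
(no output)
```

View pics/b15.png

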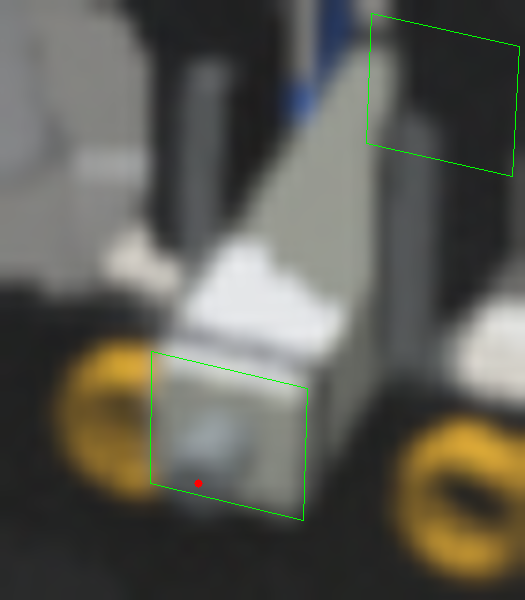

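Run:
```python
from h import *
from bench import manip
t=O-46.6*N2-0.7*E2
manip.movel([t[0],t[1],150],rate=120)
ok=False
for z in (138,132,128,126,125,124,123.3):
    manip.movel([t[0],t[1],z],rate=40);s=manip.state();print(z,np.round(s['tool_pos'],1),np.round(s['force'],1))
    if s['force'][2]>6 or np.hypot(*s['force'][:2])>10: break
if 124<s['tool_pos'][2]<126:
    manip.command_gripper(32);s=st('rel');p=s['tool_pos'];manip.movel([p[0],p[1],195],rate=150)
    push_tail(-46.6,69.0)
    manip.command_gripper(30);s=st('rel');p=s['tool_pos'];manip.movel([p[0],p[1],200],rate=150)
    manip.reach([330,-150,260],quat(-65.8))
d=snap('16');st()
crop('16','top',285,397,165,265,7)
crop('16','scene',255,375,140,260,5)
```

```text
138 [499.7  23.2 137.9] [-0.2 -0.3 -1.1]
132 [499.6  23.2 131.7] [ 0.4 -0.8 -0.5]
128 [499.6  23.3 127.7] [ 0.4  0.5 -0.6]
126 [499.7  23.3 125.9] [ 0.1  0.6 -0.6]
125 [499.8  23.3 125. ] [ 0.8 -0.4 -0.7]
124 [499.8  23.2 125. ] [-2.9 -0.3  5.5]
123.3 [499.9  23.2 125. ] [-4.   0.6 10.7]
rel t=59.1 [499.8  23.3 123.2] F [ 0.1 -0.6  0.9] w=31.8 q [ 0.02  0.32  1.91  0.    0.92 -0.4 ]
at t=60.9 [471.7  86.7 146.3] F [ 0.5 -0.1 -0.6] w=32.0 q [ 0.16  0.26  1.92 -0.    0.96 -0.26]
grip t=61.2 [471.2  86.6 147. ] F [-2.7 -2.4  5.9] w=14.1 q [ 0.16  0.26  1.92 -0.    0.96 -0.26]
e0 68.74558148855442
18: e 51.0191928440816 opp -1.1926699772471434
  d=1.5 pos -132.9 opp -1.5 lat -3.6 Fz 6.8 w 14.4
  d=3.0 pos -134.3 opp -3.2 lat -2.7 Fz 7.3 w 14.0
  d=4.5 pos -135.7 opp -2.9 lat -3.1 Fz 7.1 w 14.2
  d=6.0 pos -137.2 opp -2.9 lat -3.2 Fz 6.9 w 13.9
  d=7.5 pos -138.7 opp -2.7 lat -2.9 Fz 7.2 w 14.0
  d=9.0 pos -139.7 opp -5.0 lat -4.0 Fz 7.1 w 14.3
  d=10.5 pos -140.4 opp -8.2 lat -4.3 Fz 9.4 w 14.2
  d=12.0 pos -140.9 opp -10.8 lat -4.5 Fz 10.6 w 14.3
  d=13.5 pos -141.1 opp -15.6 lat -4.8 Fz 11.0 w 14.4
  d=15.0 pos -141.3 opp -20.4 lat -3.7 Fz 12.9 w 14.4
 t=64.5 [481.1  61.3 147. ] F [-12.   16.1  11.5] w=14.5 q [ 0.1   0.27  1.9   0.01  0.98 -0.33]
e1 41.63753313459976 opp 19.570208313250284
rel t=64.8 [485.2  56.6 146.2] F [ 0.   0.8 -0. ] w=29.7 q [ 0.09  0.27  1.9  -0.    0.97 -0.33]
 t=66.5 [ 330.5 -149.5  259.4] F [ 0.7  1.  -0.2] w=30.2 q [-0.46 -0.04  1.95  0.    1.23  0.69]
```

View pics/top16c_285_165.png

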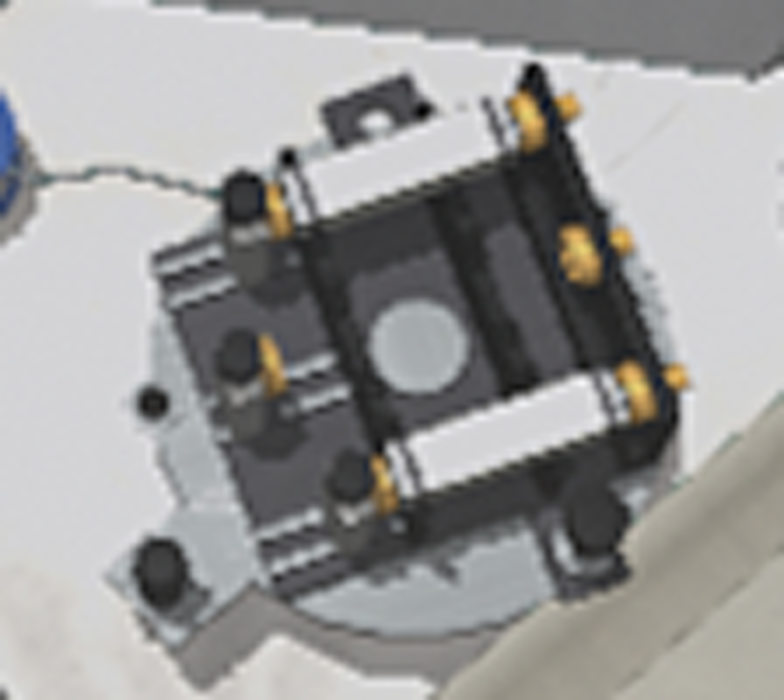

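View pics/scene16c_255_140.png

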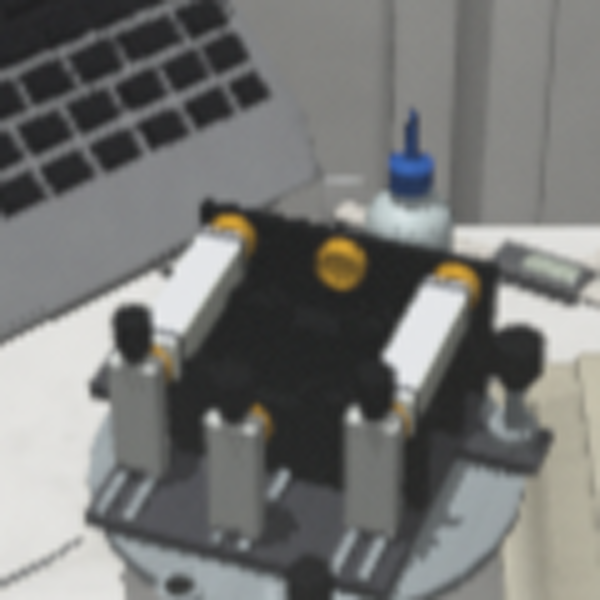

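View pics/top16.png

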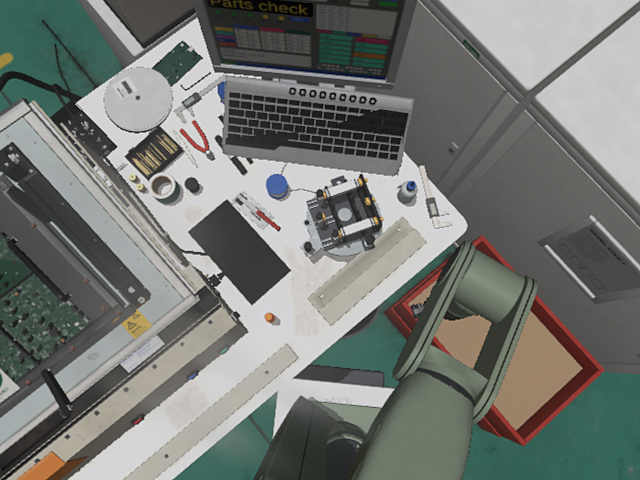

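Run:
```python
from h import *
for tag,c0 in (('0',(603,-16)),('9',(481,-18)),('16',(481,-18))):
    T,S=load('top'+tag),load('scene'+tag);uvs=[]
    for n,d in(('T',T),('S',S)):
        q,uv=topcirc(d,c0,107,165,16);g=d['img'][uv[:,1],uv[:,0]].max(1);q=q[g<95];uv=uv[g<95]
        uvs.append(uv.mean(0));print(tag,n,len(uv),q.mean(0).round(1),'ztop',np.percentile(q[:,2],90).round(1),'ray117',ray(d,*uvs[-1],117)[:2].round(1))
    print(tri([T,S],uvs)[0].round(1))
for tag in('9','14','16'):
    T=load('top'+tag);W=cloud(T)
    m=((abs(W[...,0]-540)<130)&(abs(W[...,1]-50)<130)&(W[...,2]>140)&(W[...,2]<165)).astype(np.uint8)
    k,l,st_,c=cv2.connectedComponentsWithStats(m)
    for i in range(1,k):
        if st_[i,4]>8: v=ray(T,*c[i],152)[:2];print(tag,'knob',v.round(1),'n %.1f e %.1f'%((v-O)@N2,(v-O)@E2))
    print(np.round([(np.array(x)-O)@E2 for x in ((615.8,12),)],1))
```

```text
0 T 72 [602.5 -16.  121.8] ztop 125.2 ray117 [604.  -16.4]
0 S 87 [600.6 -15.7 120. ] ztop 124.3 ray117 [603.6 -18.5]
[602.8 -16.7 118.6]
9 T 76 [480.4 -17.4 122. ] ztop 125.5 ray117 [481.5 -17.8]
9 S 97 [477.8 -17.  119. ] ztop 124.1 ray117 [479.3 -18.8]
[480.5 -18.4 116.9]
16 T 77 [482.5 -19.2 121.9] ztop 125.8 ray117 [483.5 -19.6]
16 S 93 [479.7 -18.2 119.1] ztop 124.4 ray117 [481.3 -20.2]
[482.7 -20.2 116.5]
9 knob [565.  126.3] n 55.2 e 66.5
9 knob [520.8 103.3] n 5.4 e 63.6
9 knob [475.1  83.5] n -44.4 e 64.4
[-58.5]
14 knob [574.3 105.2] n 54.9 e 43.5
14 knob [520.4 103.3] n 5.0 e 63.8
14 knob [473.3  87.7] n -44.3 e 68.9
[-58.5]
16 knob [572.8 106.3] n 54.0 e 45.2
16 knob [519.3 103. ] n 3.9 e 64.1
16 knob [482.2  63.7] n -46.0 e 43.4
[-58.5]
```

Run:
```python
from h import *
from bench import manip
p1=np.array([480.7,-21.1])
manip.command_gripper(38,50)
manip.reach([p1[0],p1[1],200],quat(-65))
manip.movel([p1[0],p1[1],145],rate=120);manip.wait(0.1)
d=snap('17',('scene',));crop('17','scene',325,395,170,240,8)
st()
```

```text
t=68.3 [481.3 -21.4 146.1] F [ 0.6  0.5 -0.3] w=38.3 q [-0.07  0.26  1.92 -0.    0.96  1.07]
```

View pics/scene17c_325_170.png

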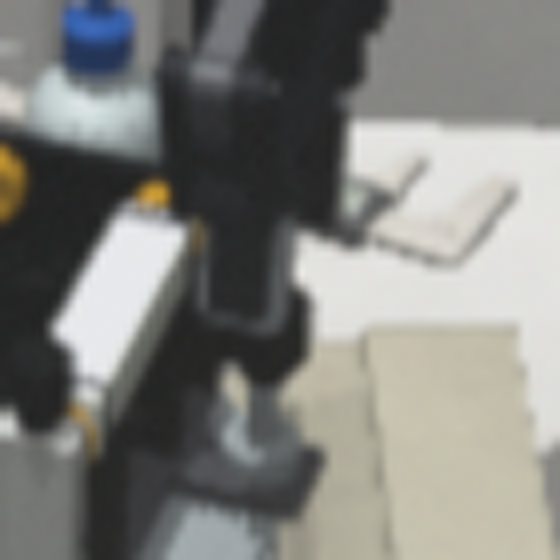

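Run:
```python
from h import *
d=load('scene17');f=lambda P:((proj(d,P)-[325,170])*8).round(0)
p=np.array([481.3,-21.4])
print('finger pad face ctr',f(np.append(p+E2*19,140)),'finger back',f(np.append(p+E2*33,140)))
print('tcp@115',f(np.append(p,115)),'knob tri',f((482.7,-20.2,115)),f((480.5,-18.4,115)))
for dn in(-11,11): print(dn,f(np.append(p+E2*33+dn*N2,138)),f(np.append(p+E2*19+dn*N2,138)))
```

```text
finger pad face ctr [248. 294.] finger back [230. 328.]
tcp@115 [266. 328.] knob tri [259. 328.] [260. 335.]
-11 [272. 345.] [290. 311.]
11 [186. 324.] [205. 290.]
```

Run:
```python
from h import *
from bench import manip
p1=np.array([480.7,-21.1]);c=np.array([539.9,42.4])
manip.movel([p1[0],p1[1],107.5],rate=100);st('dn')
manip.command_gripper(10,50);manip.wait(0.2);s=st('grip')
p1=s['tool_pos'][:2]
manip.movel([p1[0],p1[1],121.2],rate=40);st('lift')
np.save('p1.npy',p1)
def pose(deg,z=121.2):
    a=np.radians(deg);v=p1-c;return [c[0]+v[0]*np.cos(a)-v[1]*np.sin(a),c[1]+v[0]*np.sin(a)+v[1]*np.cos(a),z]
print('end',pose(89.6))
for deg in (4,12,22):
    manip.movel(pose(deg),quat(-65+deg),rate=50);s=manip.state()
    p=s['tool_pos'][:2]-c;u=p/np.linalg.norm(p);F=s['force'];print(deg,np.round(s['tool_pos'],1),'rad',round(F[:2]@u,1),'tan',round(F[:2]@[-u[1],u[0]],1),'Fz',round(F[2],1),np.round(s['wrist_torque'],2),round(s['width'],1))
    if np.linalg.norm(F)>30: break
```

```text
dn t=68.9 [481.  -21.1 107.8] F [-0.9  0.6 -0.2] w=38.0 q [-0.07  0.31  1.97 -0.    0.87  1.07]
grip t=69.4 [481.3 -21.5 108.5] F [-1.1 -2.4  5.7] w=20.3 q [-0.07  0.31  1.97 -0.    0.87  1.07]
lift t=69.8 [480.9 -21.3 120.8] F [ 1.6 -0.3 -9.3] w=20.1 q [-0.07  0.29  1.95  0.    0.9   1.07]
end [np.float64(603.363037134094), np.float64(-16.667485084586925), 121.2]
4 [485.5 -25.4 120.8] rad -0.8 tan 1.6 Fz -10.0 [-0.12 -0.28  0.03] 20.0
12 [495.2 -32.3 120.8] rad 2.5 tan 1.0 Fz -9.1 [-0.31 -0.17 -0.15] 19.7
22 [508.7 -38.9 120.9] rad 4.2 tan 1.2 Fz -9.1 [-0.6  -0.02 -0.04] 20.0
```

Run:
```python
from h import *
from bench import manip
p1=np.load('p1.npy');c=np.array([539.9,42.4])
def pose(deg,z=121.2):
    a=np.radians(deg);v=p1-c;return [c[0]+v[0]*np.cos(a)-v[1]*np.sin(a),c[1]+v[0]*np.sin(a)+v[1]*np.cos(a),z]
for deg in (32,42,52,62,72,80,84,86,87.5,88.5,89.5,90.5):
    manip.movel(pose(deg),quat(-65+deg),rate=50 if deg<84 else 30);s=manip.state()
    p=s['tool_pos'][:2]-c;u=p/np.linalg.norm(p);F=s['force'];tan=F[:2]@[-u[1],u[0]];print(deg,np.round(s['tool_pos'],1),'rad',round(F[:2]@u,1),'tan',round(tan,1),'Fz',round(F[2],1),np.round(s['wrist_torque'],2),round(s['width'],1))
    if np.linalg.norm(F)>35 or (deg>84 and tan<-9): break
```

```text
32 [523.2 -43.2 121. ] rad 5.1 tan 0.4 Fz -10.2 [-0.89  0.02  0.02] 19.9
42 [538.3 -44.8 120.9] rad 5.0 tan -0.7 Fz -9.3 [-0.92  0.04  0.13] 19.9
52 [553.5 -43.7 121. ] rad 6.2 tan -2.1 Fz -8.1 [-0.99 -0.06  0.13] 20.1
62 [568.2 -40.  120.9] rad 6.8 tan -1.8 Fz -9.2 [-0.95 -0.    0.22] 20.2
72 [582.  -33.7 120.9] rad 5.9 tan -3.5 Fz -9.3 [-0.9  -0.02  0.28] 19.8
80 [592.1 -27.  121. ] rad 4.9 tan -3.7 Fz -9.6 [-0.93 -0.08  0.35] 20.1
84 [596.7 -23.1 121. ] rad 5.2 tan -3.7 Fz -9.6 [-0.89 -0.07  0.41] 19.9
86 [599.  -21.1 120.9] rad 4.3 tan -3.1 Fz -8.4 [-0.86 -0.08  0.42] 19.8
87.5 [600.6 -19.6 121. ] rad 4.1 tan -4.2 Fz -9.1 [-0.78 -0.11  0.42] 19.8
88.5 [601.6 -18.5 120.9] rad 4.1 tan -5.1 Fz -9.2 [-0.85 -0.13  0.44] 20.2
89.5 [602.6 -17.4 120.9] rad 4.8 tan -4.3 Fz -9.1 [-0.89 -0.05  0.45] 20.0
90.5 [603.1 -16.8 120.7] rad 4.2 tan -6.2 Fz -9.2 [-1.13  0.07  0.22] 20.0
```

Run:
```python
from h import *
from bench import manip
p1=np.load('p1.npy');c=np.array([539.9,42.4])
def pose(deg,z=121.2):
    a=np.radians(deg);v=p1-c;return [c[0]+v[0]*np.cos(a)-v[1]*np.sin(a),c[1]+v[0]*np.sin(a)+v[1]*np.cos(a),z]
manip.movel(pose(89.5),quat(24.5),rate=30)
for z in (118,115,112,109.5,108.3):
    manip.movel(pose(89.5,z),rate=40);s=st(str(z))
    if s['force'][2]>5: break
manip.command_gripper(38);s=st('rel');p=s['tool_pos']
manip.movel([p[0],p[1],200],rate=150)
manip.reach([330,-150,260],quat(-65.8))
d=snap('18');st()
for n in('top','scene'):
    q,uv=topcirc(d[n],(603,-16),107,165,16);g=d[n]['img'][uv[:,1],uv[:,0]].max(1);q=q[g<95];print(n,q.mean(0).round(1),np.percentile(q[:,2],90).round(1))
crop('18','top',285,397,165,265,7)
crop('18','scene',255,375,160,280,5)
crop('18','top',180,460,160,330,2.8)
```

```text
118 t=75.7 [602.5 -17.5 117.7] F [ 0.1 -6.8 -8.2] w=19.6 q [-0.05  0.46  1.67 -0.    1.01 -0.47]
115 t=76.0 [602.5 -17.5 114.8] F [-0.2 -5.5 -8.7] w=20.2 q [-0.05  0.47  1.68 -0.    1.   -0.47]
112 t=76.2 [602.6 -17.4 111.9] F [ 0.9 -5.9 -7.6] w=20.0 q [-0.05  0.47  1.68 -0.    0.99 -0.47]
109.5 t=76.5 [602.6 -17.4 109.6] F [-0.9 -6.2 -6.5] w=19.8 q [-0.05  0.47  1.68 -0.    0.99 -0.47]
108.3 t=76.7 [602.6 -17.4 108.6] F [-0.6 -5.8 -5.5] w=20.0 q [-0.05  0.47  1.68 -0.    0.99 -0.47]
rel t=77.0 [603.9 -16.1 109.5] F [ 0.1  0.2 -0.8] w=37.7 q [-0.05  0.47  1.68  0.    0.99 -0.47]
 t=79.1 [ 330.8 -149.9  259.7] F [1.  0.8 0.2] w=37.9 q [-0.46 -0.04  1.95  0.    1.23  0.69]
top [602.6 -15.2 121.6] 126.2
scene [600.9 -15.8 121.7] 124.4
```

View pics/top18c_285_165.png

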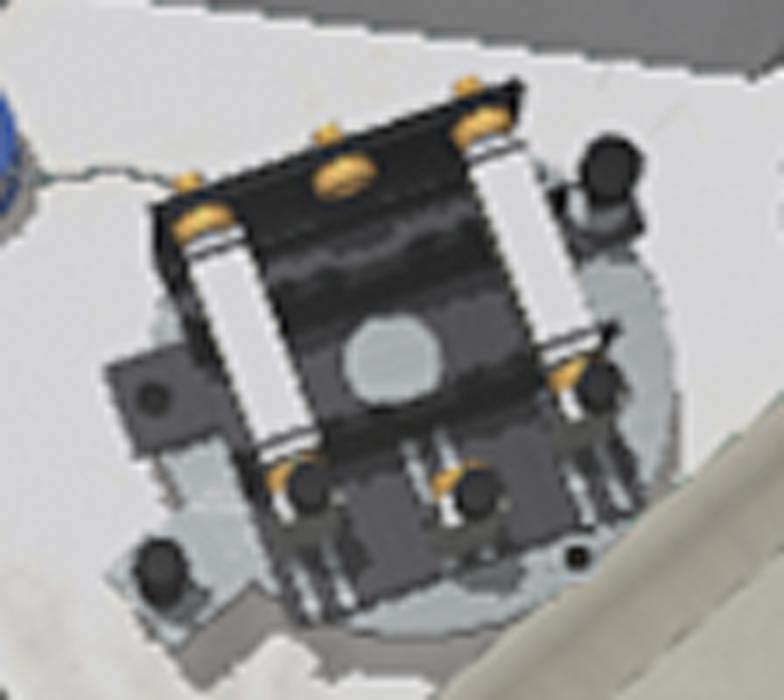

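View pics/scene18c_255_160.png

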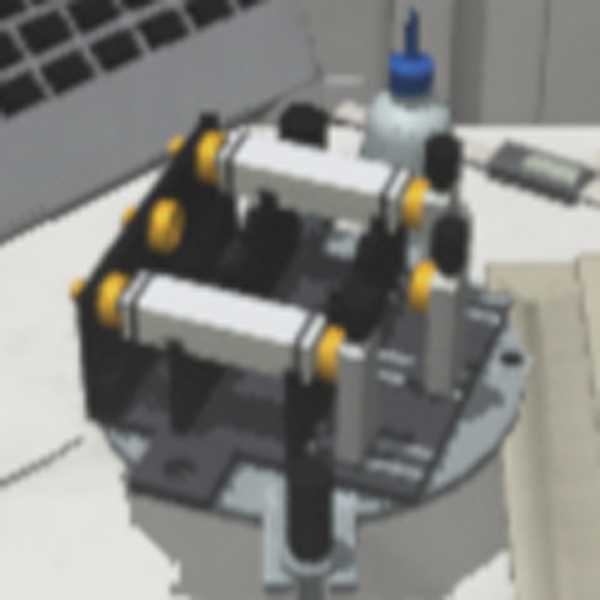

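View pics/top18c_180_160.png

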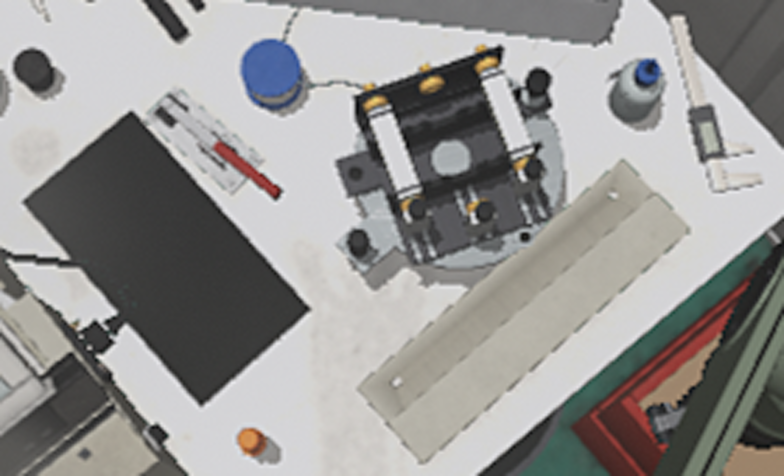

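Run:
```python
from h import *
from bench import manip
for tag in('0','18'):
    T=load('top'+tag);W=cloud(T)
    m=((abs(W[...,0]-540)<130)&(abs(W[...,1]-50)<130)&(W[...,2]>140)&(W[...,2]<165)).astype(np.uint8)
    k,l,st_,c=cv2.connectedComponentsWithStats(m)
    for i in range(1,k):
        if st_[i,4]>8: v=ray(T,*c[i],152)[:2]-O;print(tag,'local x %.1f y %.1f'%(v@N2,v@E2))
st('final');print(manip.finish_job())
```

```text
0 local x -63.3 y -42.5
0 local x -63.1 y 6.8
0 local x -66.8 y 56.5
18 local x -42.3 y -43.0
18 local x -43.9 y 56.8
18 local x -63.4 y 6.5
final t=79.1 [ 330.8 -149.9  259.7] F [1.  0.8 0.2] w=37.9 q [-0.46 -0.04  1.95  0.    1.23  0.69]
the job is handed in; nothing more can be done
None
```

I handed the job in at about 79 s with every step done. The fixture is back at the test position, loaded, with the plunger home.

**What I did**
- I drew the lock pin and stood it in the ear's notch, then lifted the plunger, swung the head to the load position and let the plunger drop.
- Only two resistors were on the mat, and one had been knocked aside before I picked it up. They went into nests 3 and 1.
- I first pulled tailstocks 3 and 1 fully back, as both had started a few millimetres in. After laying each resistor, I pushed its tailstock until it stopped at 17–20 N.
- I then swung the head back and dropped the plunger.

**Last checks**
- **Plunger:** its knob top reads about 124 mm in the scene view, the same as at the start. The top view reads about 1 mm higher than at the start.
- **Head:** the fixed cups sit at the same pixels as in the first picture, within a few pixels of a 7x crop (about 1 mm).
- **Tailstocks:** both used knobs sit about 25 mm from their fully-back position, and the stubs appear to be inside both cups.
- **Pin and bystanders:** the pin is upright in the notch, the mat is empty, and the bottle, calliper, spool and orange look-alike look unmoved. I judged the bystanders by eye only.

**Disagreements**
- While I pushed tailstock 1, the head turned 1–2° within the play of its index hole. The plunger stayed home.
- My first guess at the turning axis, from the round disc on the head, was about 7 mm off. I corrected it from the index plate's rim and the hole. The first swing still pulled sideways with up to about 14 N, well within limits.

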